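# Pack a leaning board rack with spacer slats until the board is snug

### The arm

A 6-joint arm with a two-finger parallel gripper is mounted at the origin on a cart in front of the work surface, level with it; the furniture and walls round the work are solid. World frame = base frame: x ahead of the robot, y to its left, z up, the work surface at z = 0. Lengths are in m, angles in degrees, forces in N, time in s.
With the tool pointing down it reaches from about 0.4 to 0.825 m from the base axis. Payload 7 kg.
Tool frame: the origin (TCP) lies at the very end of the fingers, on their centre line; the grasp point (between the pads) lies r.pinch_z behind it (r.pinch_z is the distance from the TCP to the grasp point, in m); z points along the fingers, y is the direction in which the jaws open and shut (so a half turn about z gives the same grasp; the last joint's range is limited). The gripper opens to 88 mm and grips with 3 to 60 N. Pads are 19 mm wide; open, the fingers measure 130 mm over their backs; the gripper's body (78 mm by 193 mm) begins 47 mm behind the grasp point.
Start: joints at [82.684, 20.546, 0.682, 0, -70.136, -16.507], TCP at [0.273, 0.617, 0.227] pointing down, gripper open.
Joint ranges: [-176.03, 176.03], [-82.01, 121.73], [-58.28, 71.71], [-173.87, 95.51], [-174.79, -0.11], [-173.66, 173.66]. Speed limits (degrees/s): [136.94, 136.94, 172.46, 180, 180, 180].

### API

Orientations are given as [roll, pitch, yaw] about the fixed x, y, z axes, in that order (R = Rz(yaw) Ry(pitch) Rx(roll)).
In Python, from plant import r gives the robot as it stands. The module is installed in compiled form; this text tells all that it offers.
- The arm moves only by the tool servo_tool, never from a script. Its argument "steps" is a list of rows, each a list of 5 numbers: the finger opening in cm, from 0 to 8.76, then the shift along the tool's x, y, z in cm, then the turn about the tool's z in degrees. In form: [[fingers, x, y, z, spin], ...]. A call has 1 to 8 rows; each row shifts and turns the commanded pose from where the row before left it, along the tool's axes as they then stand; what a row does not reach is not made up. A row lasts 1/8 s, in which the tool goes at most 62.5 mm and 10.7 degrees, less where a joint would pass 70% of its speed; a pose out of reach is approached as far as the arm can. A call with a gripper value outside its range is refused whole. The fingers move at their own pace and stop on an object; "squeeze" is the grip in N (left out, the last holds). Time passes only in rows, so rows that do not move let the fingers close. It gives the time, the measured TCP pose, the force and the opening at its end, in the units of the state.
- r.get_state(): the state, without advancing time (a new reading comes with each control period).
- r.capture(name): name is "side" or "top"; returns the picture (480x640x3 uint8, red, green, blue); there is no depth.
- r.calibration(name): a dict with "K" (3x3 intrinsics, pixels), "rvec" (rotation vector, rad) and "tvec" (3), from world to camera coordinates, as OpenCV has them. Camera axes: x right, y down, z forward; pixel columns grow to the right and rows downward; lengths in m; the calibration is good to about 2 mm. A picture is of the moment at which its call begins. calibration takes no time and is no camera call.
- r.close_job(): hands the job in, once; it reports no verdict.
The state is a dict: "time_s": time; "joints": joint angles; "qd": joint speeds; "joint_torque": joint torques, N m; "tcp_pos": TCP position; "eef_rot": TCP orientation; "contact_force": force on the tool from outside, world axes, zero at the start; "moment": the same for the moment, N m; "gripper_width": finger opening in m.
Only numpy, scipy, OpenCV 4.12 (cv2) and the standard library are available. Lean on these libraries where they do the work, as an engineer would, in place of code of your own. Each camera call takes 0.05 s, during which the arm holds its last target.

### The job

The marble board rattles in the leaning rack because the gap between it and the sprung plastic pad is too wide. Take the wooden slats from the upright stand and slide them, one at a time and tab end up, into that gap, each pushed right down to the rack's floor against the board or the slat before it, until one goes in snugly and the pack pushes the sprung pad back. Leave a slat that is not needed standing in the stand, and do not disturb the mug, the spice jar or the glass.

Things in the scene. Friction and masses are not known exactly. Their poses are not given: they have to be found in the camera images.
- cradle: The rack's slot, leaning 30 degrees. Origin: slot floor, foot of the board's face, midway. x along the slot (level); y square to the board, from it to the pad; z up along the leaning board, out of the slot. Board (fixed, 80 mm high) in y < 0; slats rest on it by gravity. Turn all slats the same way, so the tabs stay side by side. Seated slats: underside z = 0, tab point z = 113 mm, middle planes y = 5, 15, 25 mm
- rack: The fixed steel rack, 190 x 148 mm; 130 mm high; origin under it at worktop level. Gap from board to free pad: 14 to 27 mm, different each time, so two or three 10 mm slats. In the slot's axes nothing is above z = 80 mm; two 8 mm rods cross it at x = +-80 mm, z = 30 mm; the pad's top (z 48 to 76 mm) flares away from the board as a lead-in
- pad (a joint): How far the sprung plastic pad is pushed back from the board, m: 0 when free, stop at 0.013. Its spring presses with 2 N once touched, 3.3 N at the stop. A pin behind it comes out as it goes back. The carriage bearing the pad is clamped to its rods
- stand: Wooden letter-rack stand (fixed), 136 x 104 mm, in which the three slats stand upright. Origin under its centre at worktop level. Slots along its x axis at y = -32, 0, 32 mm; slot floor at z = 18 mm, fins up to z = 51 mm, about 1 mm clearance each side of a slat
- slat_a_tab (a point): Wooden slat, tab centred 38 mm to -x of its middle: plate 116 wide x 10 thick x 85 mm high with one tab on its top edge, 20 wide x 10 thick x 45 high (60 g). This point: in the tab, 28 mm above the plate's shoulder, 113 mm above the underside, 17 mm below the top; grip here across the 10 mm. x along the width, y through the thickness, z up
- slat_b_tab (a point): Wooden slat, tab in its middle: plate 116 wide x 10 thick x 85 mm high with one tab on its top edge, 20 wide x 10 thick x 45 high (60 g). This point: in the tab, 28 mm above the plate's shoulder, 113 mm above the underside, 17 mm below the top; grip here across the 10 mm. x along the width, y through the thickness, z up
- slat_c_tab (a point): Wooden slat, tab centred 38 mm to +x of its middle: plate 116 wide x 10 thick x 85 mm high with one tab on its top edge, 20 wide x 10 thick x 45 high (60 g). This point: in the tab, 28 mm above the plate's shoulder, 113 mm above the underside, 17 mm below the top; grip here across the 10 mm. x along the width, y through the thickness, z up
- mug: Small white mug, 60 x 83 x 49 mm, a bystander. Origin under its centre
- jar: Glass spice jar with a lid, 45 mm across, 106 mm high, a bystander. Origin under its centre
- glass_cup: Small clear glass, 48 mm across, 61 mm high, a bystander. Origin under its centre

How it is judged (in metres and radians):
On the way, in this order (a step that is already met when the one before it is completed fails the run):
1. one slat is fully down in the rack, the other two still stand in the stand ((((z of slat_a_tab in the frame of cradle between 0.108 and 0.118 m and y of slat_a_tab in the frame of cradle between 0 and 0.035 m and x of slat_a_tab in the frame of cradle between -0.06 and 0.06 m and angle between the z axis of slat_a_tab and the z axis of cradle, either way round below 0.12 rad) and (z of slat_b_tab in the frame of stand between 0.122 and 0.14 m and y of slat_b_tab in the frame of stand between -0.045 and 0.045 m and x of slat_b_tab in the frame of stand between -0.06 and 0.06 m and angle between slat_b_tab's own z axis and vertical below 0.15 rad) and (z of slat_c_tab in the frame of stand between 0.122 and 0.14 m and y of slat_c_tab in the frame of stand between -0.045 and 0.045 m and x of slat_c_tab in the frame of stand between -0.06 and 0.06 m and angle between slat_c_tab's own z axis and vertical below 0.15 rad)) or ((z of slat_a_tab in the frame of stand between 0.122 and 0.14 m and y of slat_a_tab in the frame of stand between -0.045 and 0.045 m and x of slat_a_tab in the frame of stand between -0.06 and 0.06 m and angle between slat_a_tab's own z axis and vertical below 0.15 rad) and (z of slat_b_tab in the frame of cradle between 0.108 and 0.118 m and y of slat_b_tab in the frame of cradle between 0 and 0.035 m and x of slat_b_tab in the frame of cradle between -0.06 and 0.06 m and angle between the z axis of slat_b_tab and the z axis of cradle, either way round below 0.12 rad) and (z of slat_c_tab in the frame of stand between 0.122 and 0.14 m and y of slat_c_tab in the frame of stand between -0.045 and 0.045 m and x of slat_c_tab in the frame of stand between -0.06 and 0.06 m and angle between slat_c_tab's own z axis and vertical below 0.15 rad)) or ((z of slat_a_tab in the frame of stand between 0.122 and 0.14 m and y of slat_a_tab in the frame of stand between -0.045 and 0.045 m and x of slat_a_tab in the frame of stand between -0.06 and 0.06 m and angle between slat_a_tab's own z axis and vertical below 0.15 rad) and (z of slat_b_tab in the frame of stand between 0.122 and 0.14 m and y of slat_b_tab in the frame of stand between -0.045 and 0.045 m and x of slat_b_tab in the frame of stand between -0.06 and 0.06 m and angle between slat_b_tab's own z axis and vertical below 0.15 rad) and (z of slat_c_tab in the frame of cradle between 0.108 and 0.118 m and y of slat_c_tab in the frame of cradle between 0 and 0.035 m and x of slat_c_tab in the frame of cradle between -0.06 and 0.06 m and angle between the z axis of slat_c_tab and the z axis of cradle, either way round below 0.12 rad)))), for 0.2 s.
2. a second slat is fully down beside the first, the third still stands in the stand ((((z of slat_a_tab in the frame of stand between 0.122 and 0.14 m and y of slat_a_tab in the frame of stand between -0.045 and 0.045 m and x of slat_a_tab in the frame of stand between -0.06 and 0.06 m and angle between slat_a_tab's own z axis and vertical below 0.15 rad) and (z of slat_b_tab in the frame of cradle between 0.108 and 0.118 m and y of slat_b_tab in the frame of cradle between 0 and 0.035 m and x of slat_b_tab in the frame of cradle between -0.06 and 0.06 m and angle between the z axis of slat_b_tab and the z axis of cradle, either way round below 0.12 rad) and (z of slat_c_tab in the frame of cradle between 0.108 and 0.118 m and y of slat_c_tab in the frame of cradle between 0 and 0.035 m and x of slat_c_tab in the frame of cradle between -0.06 and 0.06 m and angle between the z axis of slat_c_tab and the z axis of cradle, either way round below 0.12 rad)) or ((z of slat_a_tab in the frame of cradle between 0.108 and 0.118 m and y of slat_a_tab in the frame of cradle between 0 and 0.035 m and x of slat_a_tab in the frame of cradle between -0.06 and 0.06 m and angle between the z axis of slat_a_tab and the z axis of cradle, either way round below 0.12 rad) and (z of slat_b_tab in the frame of stand between 0.122 and 0.14 m and y of slat_b_tab in the frame of stand between -0.045 and 0.045 m and x of slat_b_tab in the frame of stand between -0.06 and 0.06 m and angle between slat_b_tab's own z axis and vertical below 0.15 rad) and (z of slat_c_tab in the frame of cradle between 0.108 and 0.118 m and y of slat_c_tab in the frame of cradle between 0 and 0.035 m and x of slat_c_tab in the frame of cradle between -0.06 and 0.06 m and angle between the z axis of slat_c_tab and the z axis of cradle, either way round below 0.12 rad)) or ((z of slat_a_tab in the frame of cradle between 0.108 and 0.118 m and y of slat_a_tab in the frame of cradle between 0 and 0.035 m and x of slat_a_tab in the frame of cradle between -0.06 and 0.06 m and angle between the z axis of slat_a_tab and the z axis of cradle, either way round below 0.12 rad) and (z of slat_b_tab in the frame of cradle between 0.108 and 0.118 m and y of slat_b_tab in the frame of cradle between 0 and 0.035 m and x of slat_b_tab in the frame of cradle between -0.06 and 0.06 m and angle between the z axis of slat_b_tab and the z axis of cradle, either way round below 0.12 rad) and (z of slat_c_tab in the frame of stand between 0.122 and 0.14 m and y of slat_c_tab in the frame of stand between -0.045 and 0.045 m and x of slat_c_tab in the frame of stand between -0.06 and 0.06 m and angle between slat_c_tab's own z axis and vertical below 0.15 rad)))), for 0.2 s.
At the end, for the whole second after the job is handed in: The pack presses the sprung pad back (by more than 0.5 mm); every slat is either fully down in the rack's gap, tab up and along the board (within 5 mm in depth and 7 degrees), or stands upright in the stand; the pad is at rest (value of joint pad above 0.0005 m and ((z of slat_a_tab in the frame of cradle between 0.108 and 0.118 m and y of slat_a_tab in the frame of cradle between 0 and 0.035 m and x of slat_a_tab in the frame of cradle between -0.06 and 0.06 m and angle between the z axis of slat_a_tab and the z axis of cradle, either way round below 0.12 rad) or (z of slat_a_tab in the frame of stand between 0.122 and 0.14 m and y of slat_a_tab in the frame of stand between -0.045 and 0.045 m and x of slat_a_tab in the frame of stand between -0.06 and 0.06 m and angle between slat_a_tab's own z axis and vertical below 0.15 rad)) and ((z of slat_b_tab in the frame of cradle between 0.108 and 0.118 m and y of slat_b_tab in the frame of cradle between 0 and 0.035 m and x of slat_b_tab in the frame of cradle between -0.06 and 0.06 m and angle between the z axis of slat_b_tab and the z axis of cradle, either way round below 0.12 rad) or (z of slat_b_tab in the frame of stand between 0.122 and 0.14 m and y of slat_b_tab in the frame of stand between -0.045 and 0.045 m and x of slat_b_tab in the frame of stand between -0.06 and 0.06 m and angle between slat_b_tab's own z axis and vertical below 0.15 rad)) and ((z of slat_c_tab in the frame of cradle between 0.108 and 0.118 m and y of slat_c_tab in the frame of cradle between 0 and 0.035 m and x of slat_c_tab in the frame of cradle between -0.06 and 0.06 m and angle between the z axis of slat_c_tab and the z axis of cradle, either way round below 0.12 rad) or (z of slat_c_tab in the frame of stand between 0.122 and 0.14 m and y of slat_c_tab in the frame of stand between -0.045 and 0.045 m and x of slat_c_tab in the frame of stand between -0.06 and 0.06 m and angle between slat_c_tab's own z axis and vertical below 0.15 rad)) and velocity of joint pad below 0.01 m/s); the robot touches nothing.
It fails at once if the mug is shoved or knocked over (distance of mug from where it was at the start of the episode above 0.03 m or angle between mug's own z axis and vertical above 0.5 rad).
It fails at once if the spice jar is shoved or knocked over (distance of jar from where it was at the start of the episode above 0.03 m or angle between jar's own z axis and vertical above 0.5 rad).
It fails at once if the glass is shoved or knocked over (distance of glass_cup from where it was at the start of the episode above 0.03 m or angle between glass_cup's own z axis and vertical above 0.5 rad).
It also fails if it takes over 72 s, if anything falls off the work surface, if the arm or the gripper's body presses on something with over 40 N, if the wrist force passes 120 N, or if a joint passes its speed limit or range.

## Working session

There is one attempt and no reset: what is moved stays moved. The work goes in short steps, Python scripts to look and compute and a tool call to move; the robot and the scene stay as the last step left them, time stands still between calls to the robot, and variables do not carry over. Pictures are saved under pics/ and viewed, and the job is handed in when it is done.

Besides the shell and the picture viewer there is one more tool, called after ">>>" in YAML: its name, and indented under it one key for each argument. servo_tool: Moves the arm, as the interface text tells. Its arguments: {"type":"object","properties":{"steps":{"type":"array","items":{"type":"array","items":{"type":"number"}}},"squeeze":{"type":"number"}},"required":["steps"]}

```bash
mkdir -p pics; ls
python3 - <<'E'
from plant import r
import cv2
print(r.get_state(), r.pinch_z)
for n in ("side","top"):
    im=r.capture(n); cv2.imwrite(f"pics/{n}0.png",im[:,:,::-1]); c=r.calibration(n); print(n,c)
    R=cv2.Rodrigues(c["rvec"])[0]; print("cam pos",-R.T@c["tvec"], "fwd",R[2])
E
```

```text
pics
{'time_s': 0.0, 'joints': array([ 8.26843373e+01,  2.05897905e+01,  6.34409834e-01, -2.17489257e-02,
       -7.01355325e+01, -1.65062264e+01]), 'qd': array([ 0.05485251,  0.03966019, -0.05507855, -0.07640394,  0.01001783,
       -0.07513599]), 'joint_torque': array([-1.30442904e-04, -5.82711482e+01,  2.93071997e+01,  6.99741215e+00,
        7.00251694e-03, -1.57603299e-04]), 'tcp_pos': array([0.27245383, 0.61703752, 0.22564096]), 'eef_rot': array([ 1.79907024e+02, -6.22996625e-03, -2.38292905e+01]), 'contact_force': array([-0.22916258, -0.03000127, -0.0651243 ]), 'moment': array([0.01860369, 0.01953196, 0.03773824]), 'gripper_width': 0.0876253752981734} 0.0188
side {'K': array([[512.67604479,   0.        , 311.31564628],
       [  0.        , 512.67604479, 238.6071686 ],
       [  0.        ,   0.        ,   1.        ]]), 'rvec': array([ 2.06596505, -0.35451294,  0.22660919]), 'tvec': array([-0.55419496,  0.17074156,  1.12160553])}
cam pos [ 0.20699188 -1.02247703  0.71132187] fwd [ 0.30367623  0.81434738 -0.49458983]
top {'K': array([[446.98055719,   0.        , 319.12957497],
       [  0.        , 446.98055719, 246.67645336],
       [  0.        ,   0.        ,   1.        ]]), 'rvec': array([ 2.04573458, -2.1398455 ,  0.26494775]), 'tvec': array([0.01241154, 0.60718646, 0.85000635])}
cam pos [ 0.38218065 -0.00432417  0.97224456] fwd [ 0.24317853 -0.01142401 -0.96991427]
```

View pics/side0.png

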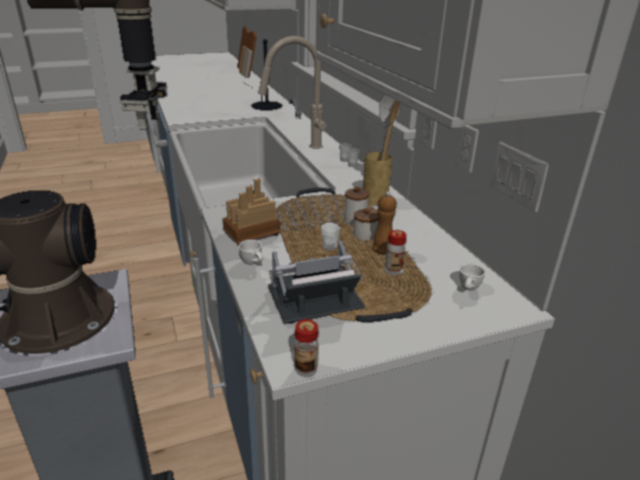

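View pics/top0.png

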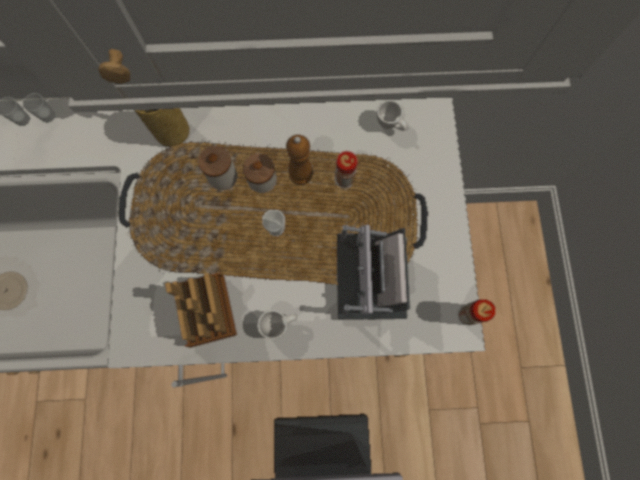

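The side view shows the stand near (250,225), the rack near (318,285), and a jar, mugs and a glass around them. The top view shows the stand at (200,308) and the rack at (373,272). I'll zoom in on both.

Run:
```python
import cv2
a=cv2.imread("pics/top0.png"); 
cv2.imwrite("pics/tz_stand.png",cv2.resize(a[255:355,155:285],None,fx=6,fy=6,interpolation=cv2.INTER_CUBIC))
cv2.imwrite("pics/tz_rack.png",cv2.resize(a[220:325,325:425],None,fx=5.5,fy=5.5,interpolation=cv2.INTER_CUBIC))
b=cv2.imread("pics/side0.png")
cv2.imwrite("pics/sz_stand.png",cv2.resize(b[170:270,210:340],None,fx=6,fy=6,interpolation=cv2.INTER_CUBIC))
cv2.imwrite("pics/sz_rack.png",cv2.resize(b[235:325,255:375],None,fx=6,fy=6,interpolation=cv2.INTER_CUBIC))
```

```text
(no output)
```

View pics/tz_stand.png

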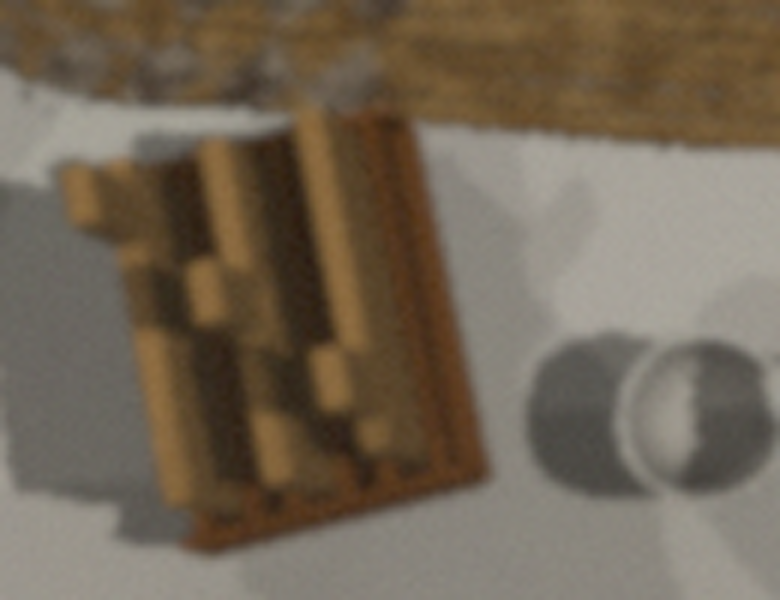

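View pics/tz_rack.png

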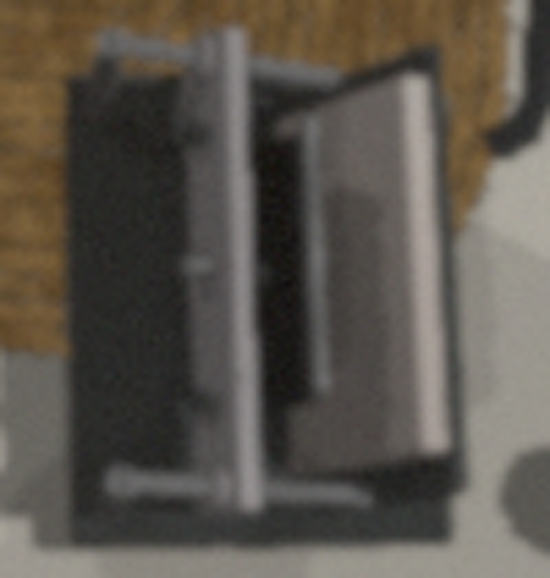

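View pics/sz_stand.png

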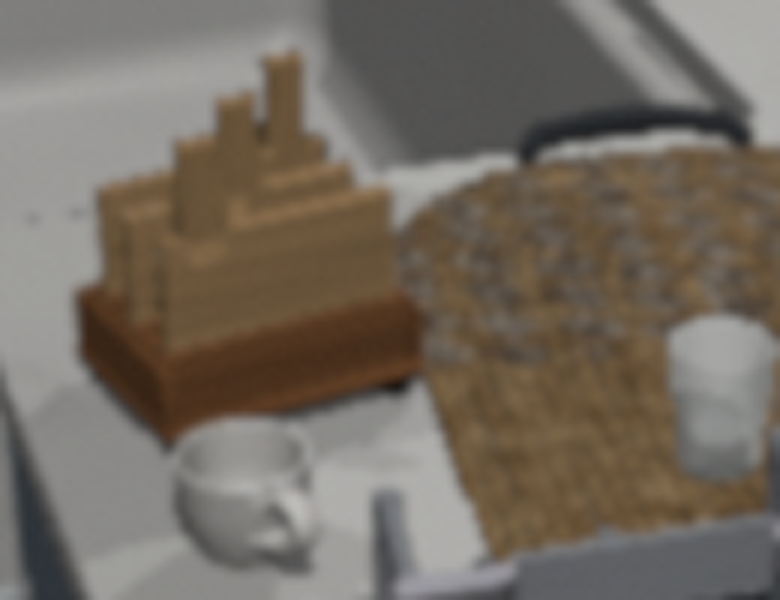

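View pics/sz_rack.png

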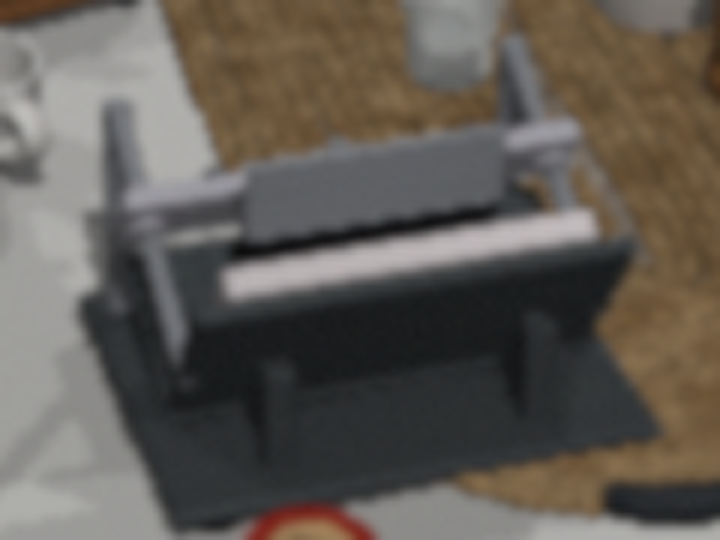

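```bash
cat > h.py <<'E'
import numpy as np, cv2
from plant import r
def cam(n):
    c=r.calibration(n); R=cv2.Rodrigues(c["rvec"])[0]; t=np.array(c["tvec"]).ravel(); return c["K"],R,t
def ray(n,uv):
    K,R,t=cam(n); d=R.T@np.linalg.inv(K)@np.array([uv[0],uv[1],1.]); return -R.T@t, d/np.linalg.norm(d)
def onz(n,uv,z):
    o,d=ray(n,uv); return o+d*(z-o[2])/d[2]
def proj(n,p):
    K,R,t=cam(n); q=K@(R@np.asarray(p)+t); return q[:2]/q[2]
def tri(uvs,uvt):
    o1,d1=ray("side",uvs);o2,d2=ray("top",uvt)
    A=np.stack([d1,-d2],1); s=np.linalg.lstsq(A,o2-o1,rcond=None)[0]
    a=o1+s[0]*d1;b=o2+s[1]*d2; return (a+b)/2, np.linalg.norm(a-b)
E
python3 - <<'E'
import cv2,numpy as np
from h import *
a=cv2.imread("pics/top0.png")
hsv=cv2.cvtColor(a,cv2.COLOR_BGR2HSV)
c=hsv[265:345,160:245]
# bright tan (lit tops)
m=cv2.inRange(hsv,(8,70,125),(28,200,255)); m[:268]=0;m[345:]=0;m[:,:160]=0;m[:,235:]=0
n,l,s,ce=cv2.connectedComponentsWithStats(m)
for i in range(1,n):
    if s[i,4]>8:
        pts=np.argwhere(l==i)[:,::-1].astype(np.float32); print(s[i],ce[i],cv2.minAreaRect(pts))
cv2.imwrite("pics/m1.png",cv2.resize(m[260:350,155:245],None,fx=6,fy=6,interpolation=0))
# pink board edge
m=cv2.inRange(a,(140,130,130),(255,255,255)); sub=m.copy(); sub[:220]=0;sub[325:]=0;sub[:,:360]=0;sub[:,410:]=0
print("px sample",a[270,398:408])
cv2.imwrite("pics/m2.png",cv2.resize(sub[220:325,325:425],None,fx=5,fy=5,interpolation=0))
E
```

```text
[204 273  11  40 136] [209.68382353 292.40441176] ((209.6884765625, 292.4599914550781), (40.018672943115234, 3.468285322189331), 78.02386474609375)
[189 278   7  21  71] [191.94366197 288.1971831 ] ((191.9560089111328, 288.00799560546875), (20.750713348388672, 3.309380531311035), 79.69515228271484)
[166 282   5  10  36] [167.88888889 286.5       ] ((167.8378448486328, 286.5270080566406), (8.877545356750488, 3.781176805496216), 80.53767395019531)
[187 299   5   9  29] [188.86206897 302.86206897] ((188.9038543701172, 303.0192565917969), (8.236878395080566, 3.3339743614196777), 78.69007110595703)
[178 311   8  27  96] [181.40625    323.67708333] ((181.5, 324.0), (26.844696044921875, 3.5629117488861084), 79.3803482055664)
[208 314   5   8  28] [209.75       317.42857143] ((209.78846740722656, 317.44232177734375), (7.452413558959961, 3.3339743614196777), 78.69007110595703)
[198 325   5   9  27] [199.77777778 329.        ] ((199.80770874023438, 329.0384826660156), (8.629110336303711, 2.7456257343292236), 78.69007110595703)
px sample [[ 97 101 106]
 [109 117 121]
 [133 140 146]
 [149 154 163]
 [153 158 167]
 [146 153 160]
 [125 128 134]
 [ 90  95  98]
 [ 68  73  73]
 [ 86  91  92]]
```

View pics/m1.png

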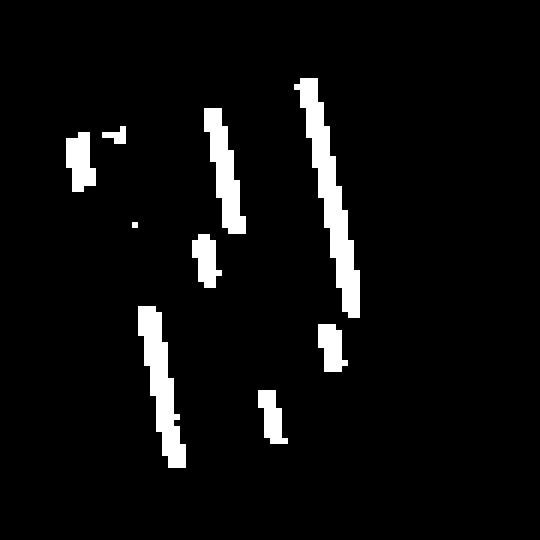

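View pics/m2.png

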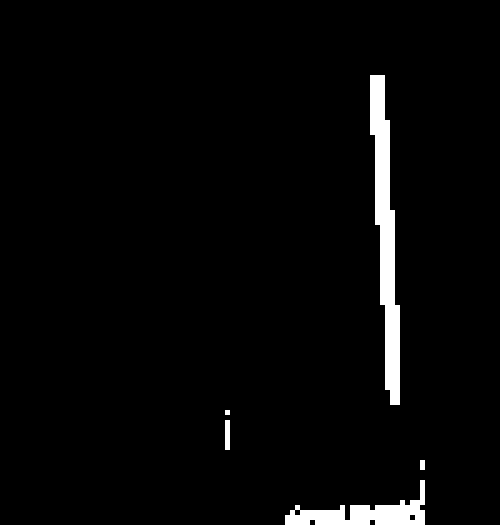

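Run:
```python
from h import *
T=dict(L=(167.86,286.5),M=(188.88,302.9),R=(209.76,317.4))
P={k:onz("top",v,.148) for k,v in T.items()}
for k in P: print(k,P[k].round(4), "side proj",proj("side",P[k]).round(1))
print("L-M",P["L"]-P["M"],"M-R",P["M"]-P["R"])
for uv,ang in [((209.69,292.46),78.02),((181.5,324.0),79.38)]:
    d=np.array([np.cos(np.radians(ang)),np.sin(np.radians(ang))])
    p=onz("top",uv+15*d,.103);q=onz("top",uv-15*d,.103); v=q-p; print("shoulder dir",np.degrees(np.arctan2(v[1],v[0])))
for s,t in [((292,280),(402.1,302.7)),((353.3,270.3),(398.3,233.1)),((293,285),(406.5,302.7)),((355,274.5),(401.9,233.1))]:
    p,e=tri(s,t); print(p.round(4),e)
# rack base corners in top at z~0.00-0.01
z=lambda u,v:(325+u/5.5,220+v/5.5)
for c in [(72,540),(450,540),(68,80)]: print("base",onz("top",z(*c),.005).round(4))
# bystanders
for n,uv,h in [("jar",(483,310),.106),("mugtop",(272,323),.049),("glass",(273,222),.061),("redjar2",(346,162),.106),("mug2",(390,115),.049)]: print(n,onz("top",uv,h).round(3))
```

```text
L [0.5252 0.2704 0.148 ] side proj [257.2 178.6]
M [0.4929 0.2306 0.148 ] side proj [249.3 185.6]
R [0.4646 0.1917 0.148 ] side proj [242.4 192.6]
L-M [0.03229948 0.03982614 0.        ] M-R [0.02827081 0.03881791 0.        ]
shoulder dir 12.566246534672377
shoulder dir 12.245825931541798
[ 0.4818 -0.1711  0.1016] 0.0018083343750445382
[ 0.6218 -0.1762  0.1   ] 0.0005066352476313375
[ 0.4814 -0.1808  0.0954] 0.0005292976222387061
[ 0.6227 -0.1846  0.0942] 0.0011062920568388397
base [ 0.4649 -0.0492  0.005 ]
base [ 0.4583 -0.1965  0.005 ]
base [ 0.6509 -0.0579  0.005 ]
jar [ 0.459 -0.325  0.106]
mugtop [0.457 0.088 0.049]
glass [0.669 0.081 0.061]
redjar2 [ 0.78  -0.079  0.106]
mug2 [ 0.918 -0.192  0.049]
```

```bash
cat >> h.py <<'E'
def plan(tgt,yaw,n,f,start=None,maxturn=10):
    s=r.get_state()
    p=np.array(s["tcp_pos"]) if start is None else np.array(start[0]); y=s["eef_rot"][2] if start is None else start[1]
    d=(np.array(tgt)-p)/n; dy=((yaw-y+180)%360-180)/n; rows=[]
    for i in range(n):
        a=np.radians(y+dy*i); tx=np.array([np.cos(a),np.sin(a),0]);ty=np.array([np.sin(a),-np.cos(a),0])
        rows.append([f,round(float(d@tx*100),2),round(float(d@ty*100),2),round(float(-d[2]*100),2),round(float(-dy),2)])
    print("max mm/row",np.linalg.norm(d)*1000); print(rows)
# stand
ph=np.radians(12.3); U=np.array([np.cos(ph),np.sin(ph),0]);V=np.array([-np.sin(ph),np.cos(ph),0])
M=np.array([.4942,.2309,0])
TAB=dict(M=M,L=M+.038*U+.032*V,R=M-.038*U-.032*V)
# rack
py=np.radians(-2.3); XC=np.array([np.cos(py),np.sin(py),0]);YL=np.array([-np.sin(py),np.cos(py),0]);UP=np.array([0,0,1.])
YC=.866*YL+.5*UP; ZC=-.5*YL+.866*UP
O=np.array([.5534,-.1337,.0315])
PZ=np.array([0,0,.0188])
def cr(x,y,z): return O+(x*XC+y*YC+z*ZC)/1000
def tilt(x,E,th,s):  # grip point for slat with face over edge E=(y,z) mm, tilt th deg, s mm
    t=np.radians(th); return cr(x,E[0],E[1])+((5*np.cos(t)-s*np.sin(t))*YL+(5*np.sin(t)+s*np.cos(t))*UP)/1000
def back(p): 
    d=(np.asarray(p)-O)*1000; return d@XC,d@YC,d@ZC
E
python3 - <<'E'
from h import *
print(onz("side",(316,148),0))
plan(TAB["R"]+[0,0,.21],-77.7,8,8.76)
E
```

```text
[0.91644408 0.84344692 0.        ]
max mm/row 58.35879815098248
[[8.76, 4.34, 3.9, 0.2, 6.73], [8.76, 4.76, 3.36, 0.2, 6.73], [8.76, 5.13, 2.78, 0.2, 6.73], [8.76, 5.42, 2.16, 0.2, 6.73], [8.76, 5.63, 1.51, 0.2, 6.73], [8.76, 5.77, 0.84, 0.2, 6.73], [8.76, 5.83, 0.16, 0.2, 6.73], [8.76, 5.81, -0.53, 0.2, 6.73]]
```

>>> servo_tool:
  steps:
    - [8.76,4.3,3.9,0.2,6.7]
    - [8.76,4.8,3.4,0.2,6.7]
    - [8.76,5.1,2.8,0.2,6.7]
    - [8.76,5.4,2.2,0.2,6.7]
    - [8.76,5.6,1.5,0.2,6.7]
    - [8.76,5.8,0.8,0.2,6.7]
    - [8.76,5.8,0.2,0.2,6.7]
    - [8.76,5.8,-0.5,0.2,6.7]
  squeeze: 10

```text
time_s: 1.1
tcp_pos: [0.4639, 0.1904, 0.2105]
eef_rot: [-180.0, 0.0, -77.6]
contact_force: [1.0, 1.3, 0.7]
gripper_width: 0.0875
```

Run:
```python
from h import *
import cv2
s=r.get_state();print(s["tcp_pos"],s["eef_rot"],s["time_s"],s["qd"].round(1))
plan(TAB["R"]+[0,0,.18],-77.7,3,8.76)
```

```text
[0.46390298 0.19043958 0.21050403] [-1.79994736e+02  6.23288949e-03 -7.76204622e+01] 1.1 [-52.7  -0.   -2.2   0.1   2.4  -1. ]
max mm/row 10.174616616478158
[[8.76, -0.04, -0.01, 1.02, 0.03], [8.76, -0.04, -0.01, 1.02, 0.03], [8.76, -0.04, -0.01, 1.02, 0.03]]
```

>>> servo_tool:
  steps:
    - [8.76,0,0,1.0,0]
    - [8.76,0,0,1.0,0]
    - [8.76,0,0,1.0,0]
    - [8.76,0,0,0,0]

```text
time_s: 1.6
tcp_pos: [0.4628, 0.1928, 0.1794]
eef_rot: [179.9, -0.1, -77.3]
contact_force: [0.0, -0.1, -0.9]
gripper_width: 0.0877
```

Run:
```python
from h import *
import cv2
s=r.get_state();print(s["tcp_pos"],s["eef_rot"],s["time_s"],s["qd"].round(1))
print(TAB["R"])
for n in("top","side"): 
    im=r.capture(n)[:,:,::-1]; uv=proj(n,s["tcp_pos"]).astype(int); print(n,uv, proj(n,TAB["R"]+[0,0,.131]))
    c=im[uv[1]-60:uv[1]+60,uv[0]-75:uv[0]+75]; cv2.imwrite(f"pics/{n}1.png",cv2.resize(c,None,fx=5,fy=5,interpolation=cv2.INTER_CUBIC))
plan(TAB["R"]+[0,0,.131]-PZ,-77.7,4,8.76)
```

```text
[0.46277933 0.19284604 0.17944309] [ 1.79893343e+02 -5.39489292e-02 -7.73148999e+01] 1.6 [-0.1 -0.7  1.1  0.5 -0.9 -0.1]
[0.46388924 0.19153939 0.        ]
top [204 316] [212.01931547 318.61343617]
side [241 181] [242.5000984  198.56351919]
max mm/row 17.084131976951582
[[8.76, 0.04, -0.0, 1.71, 0.09], [8.76, 0.04, -0.0, 1.71, 0.09], [8.76, 0.04, -0.0, 1.71, 0.09], [8.76, 0.04, -0.0, 1.71, 0.09]]
```

View pics/side1.png

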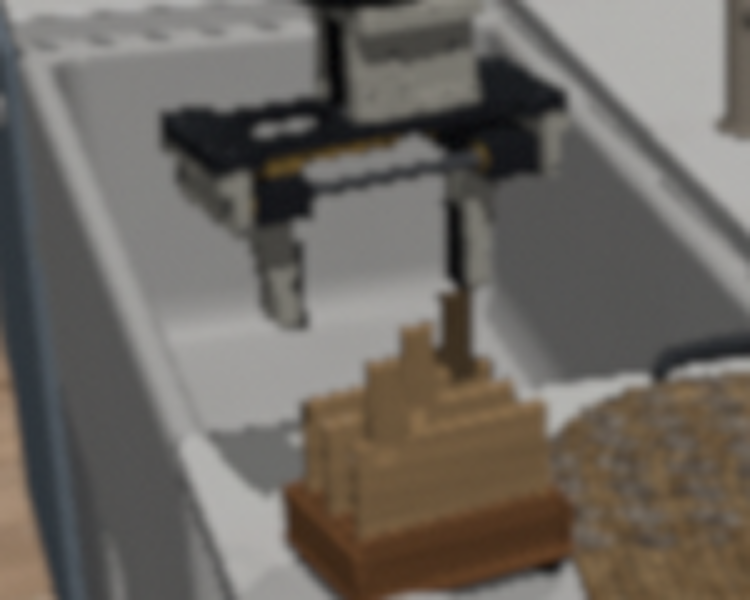

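View pics/top1.png

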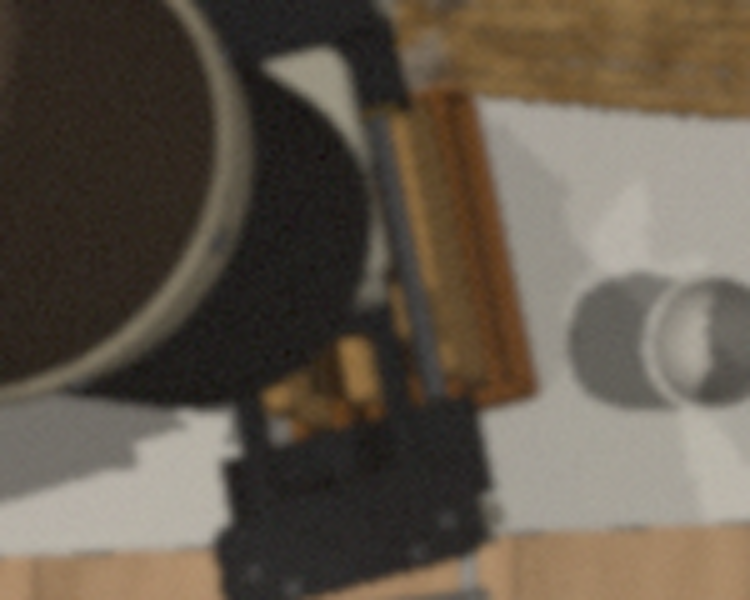

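The gripper straddles the near tab, with finger tips at crop (290,320) and (470,290) and the tab at (388,370). Alignment agrees, so I'm descending.

>>> servo_tool:
  steps:
    - [8.76,0.1,0,1.7,0.4]
    - [8.76,0.05,0,1.7,0]
    - [8.76,0,0,1.7,0]
    - [8.76,0,0,1.7,0]
    - [8.76,0,0,0,0]
    - [1.5,0,0,0,0]
    - [1.5,0,0,0,0]
    - [1.5,0,0,0,0]
  squeeze: 10

```text
time_s: 2.7
tcp_pos: [0.4642, 0.191, 0.1132]
eef_rot: [-179.9, 0.0, -77.8]
contact_force: [-0.6, -0.6, -0.7]
gripper_width: 0.0631
```

>>> servo_tool:
  steps:
    - [1.5,0,0,0,0]
    - [1.5,0,0,0,0]

```text
time_s: 2.95
tcp_pos: [0.464, 0.1908, 0.1127]
eef_rot: [-180.0, 0.0, -77.8]
contact_force: [-0.3, -0.2, -0.8]
gripper_width: 0.0435
```

>>> servo_tool:
  steps:
    - [1.5,0,0,0,0]
    - [1.5,0,0,0,0]
    - [1.5,0,0,0,0]
    - [1.5,0,0,0,0]
    - [1.5,0,0,0,0]

```text
time_s: 3.58
tcp_pos: [0.4639, 0.1908, 0.1125]
eef_rot: [180.0, -0.0, -77.8]
contact_force: [0.1, -0.3, -0.7]
gripper_width: 0.0196
```

>>> servo_tool:
  steps:
    - [1.5,0,0,-1,0]
    - [1.5,0,0,-2,0]
    - [1.5,0,0,-2.5,0]
    - [1.5,0,0,-3,0]
    - [1.5,0,0,-3,0]
    - [1.5,0,0,-3,0]
    - [1.5,0,0,-2,0]
    - [1.5,0,0,0,0]

```text
time_s: 4.58
tcp_pos: [0.4646, 0.1912, 0.2797]
eef_rot: [-179.8, 0.1, -77.8]
contact_force: [0.8, -0.0, -1.7]
gripper_width: 0.0196
```

Run:
```python
from h import *
s=r.get_state();print(s["tcp_pos"],s["eef_rot"],s["gripper_width"])
im=r.capture("side")[:,:,::-1]; cv2.imwrite("pics/side2.png",cv2.resize(im[90:250,180:380],None,fx=3.5,fy=3.5))
x=-12
E=(0,80)
for th in (0,10,20,30): print(th,(tilt(x,E,th,101)-PZ).round(4),back(tilt(x,E,th,101)))
print("seat",(cr(x,5,113)-PZ).round(4))
a=tilt(x,E,0,101)-PZ+.005*YL; hi=a.copy();hi[2]=s["tcp_pos"][2]
print(a,hi); plan(hi,-92.3,8,1.5)
```

```text
[0.46455015 0.1911999  0.27969258] [-1.79806930e+02  9.92324270e-02 -7.78165164e+01] 0.019644534041435496
0 [ 0.54   -0.1682  0.183 ] (np.float64(-12.000000000000021), np.float64(54.83), np.float64(164.96248))
10 [ 0.5393 -0.1858  0.1823] (np.float64(-11.999999999999972), np.float64(39.242818034010966), np.float64(173.19278512391304))
20 [ 0.5386 -0.203   0.1786] (np.float64(-11.999999999999957), np.float64(22.463262899882594), np.float64(178.5913676762419))
30 [ 0.538  -0.2193  0.1719] (np.float64(-11.999999999999996), np.float64(5.001172889500793), np.float64(180.99419445794862))
seat [ 0.5393 -0.1853  0.1131]
[ 0.54020571 -0.16319425  0.18298   ] [ 0.54020571 -0.16319425  0.27969258]
max mm/row 45.2752213980543
[[1.5, 4.53, 0.0, -0.02, 1.81], [1.5, 4.53, -0.14, -0.02, 1.81], [1.5, 4.52, -0.28, -0.02, 1.81], [1.5, 4.51, -0.43, -0.02, 1.81], [1.5, 4.49, -0.57, -0.02, 1.81], [1.5, 4.47, -0.71, -0.02, 1.81], [1.5, 4.45, -0.85, -0.02, 1.81], [1.5, 4.42, -0.99, -0.02, 1.81]]
```

View pics/side2.png

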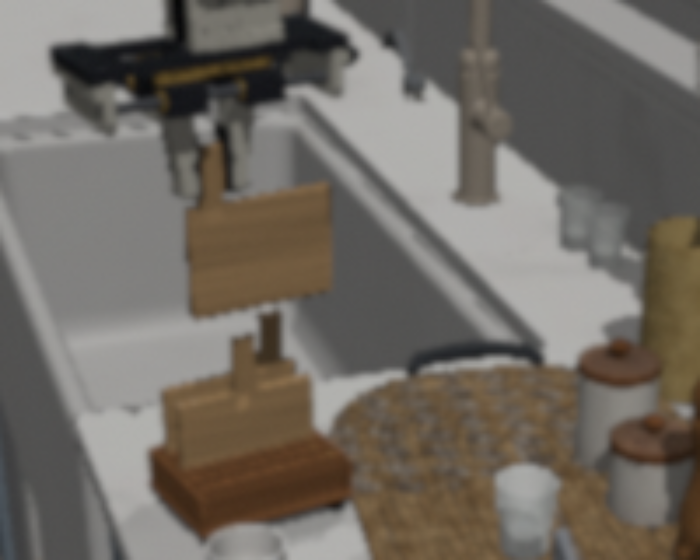

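The slat hangs straight in the fingers, at (255,245) in the crop. The other two still stand. Moving it over to the rack gently.

Run:
```python
from h import *
plan([ 0.5402,-0.1632,.2797],-92.3,14,1.5)
```

```text
max mm/row 25.871872763499248
[[1.5, 2.59, 0.0, -0.01, 1.03], [1.5, 2.59, -0.05, -0.01, 1.03], [1.5, 2.59, -0.09, -0.01, 1.03], [1.5, 2.58, -0.14, -0.01, 1.03], [1.5, 2.58, -0.19, -0.01, 1.03], [1.5, 2.58, -0.23, -0.01, 1.03], [1.5, 2.57, -0.28, -0.01, 1.03], [1.5, 2.57, -0.33, -0.01, 1.03], [1.5, 2.56, -0.37, -0.01, 1.03], [1.5, 2.55, -0.42, -0.01, 1.03], [1.5, 2.55, -0.46, -0.01, 1.03], [1.5, 2.54, -0.51, -0.01, 1.03], [1.5, 2.53, -0.56, -0.01, 1.03], [1.5, 2.52, -0.6, -0.01, 1.03]]
```

>>> servo_tool:
  steps:
    - [1.5,1.3,0,0,0.5]
    - [1.5,2.6,0,0,1]
    - [1.5,2.6,0,0,1]
    - [1.5,2.6,-0.1,0,1]
    - [1.5,2.6,-0.15,0,1]
    - [1.5,2.6,-0.2,0,1]
    - [1.5,2.6,-0.25,0,1]
    - [1.5,2.6,-0.3,0,1]

```text
time_s: 5.62
tcp_pos: [0.5035, -0.0021, 0.2766]
eef_rot: [179.9, -0.0, -85.4]
contact_force: [0.4, 0.7, -0.6]
gripper_width: 0.02
```

>>> servo_tool:
  steps:
    - [1.5,2.6,-0.3,0,1]
    - [1.5,2.6,-0.4,0,1]
    - [1.5,2.6,-0.4,0,1]
    - [1.5,2.6,-0.5,0,1]
    - [1.5,2.5,-0.5,0,1]
    - [1.5,2.5,-0.6,0,1]
    - [1.5,1.5,-0.6,0,1]
    - [1.5,0,0,0,0]

```text
time_s: 6.62
tcp_pos: [0.5423, -0.1696, 0.2766]
eef_rot: [179.9, -0.0, -92.4]
contact_force: [-0.7, -1.1, -0.8]
gripper_width: 0.02
```

Run:
```python
from h import *
s=r.get_state();print(s["tcp_pos"],s["eef_rot"],s["gripper_width"])
for n in("top","side"): 
    im=r.capture(n)[:,:,::-1]; y0,x0=(200,250) if n=="top" else (150,220)
    cv2.imwrite(f"pics/{n}3.png",cv2.resize(im[y0:y0+160,x0:x0+190],None,fx=4,fy=3.7 if 0 else 3.7,interpolation=cv2.INTER_CUBIC))
plan([ 0.5402,-0.1632,.2797],-92.3,1,1.5)
```

```text
[ 0.5423312  -0.16958118  0.27661467] [ 1.79904860e+02 -3.02199048e-03 -9.24399763e+01] 0.020030398679097654
max mm/row 6.273148156679213
[[1.5, -0.52, 0.23, -0.26, -0.04]]
```

View pics/side3.png

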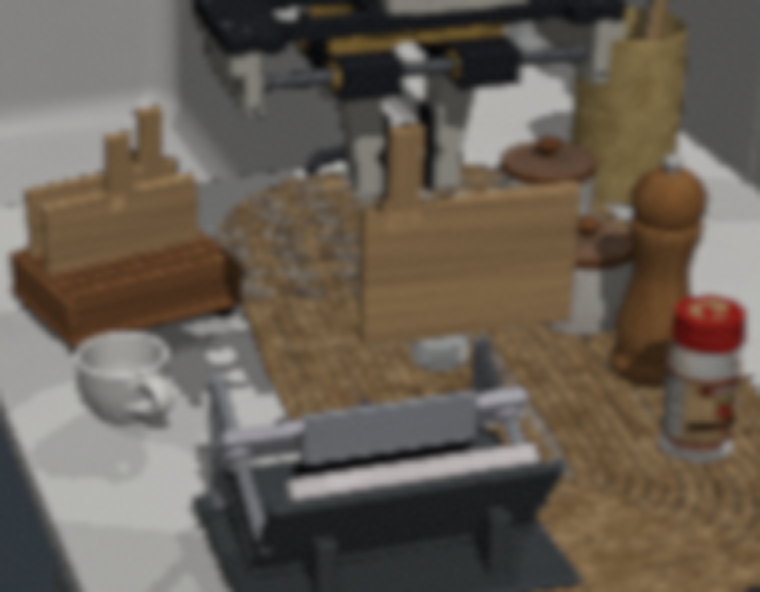

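Correction: the tab is 38 mm to −x of the slat's middle, so the tab target is x = −50 mm in the cradle, not −12. The slat hangs straight above the rack. Fixing that before I lower it.

Run:
```python
from h import *
x=-50;E=(0,80)
a=tilt(x,E,0,101)-PZ+.005*YL; print(a); b=a+[0,0,.03]
plan(b,-92.3,8,1.5)
for th in (0,10,20,30): print(th,(tilt(x,E,th,101)-PZ).round(4))
print("seat",(cr(x,5,113)-PZ).round(4))
```

```text
[ 0.50223633 -0.16166924  0.18298   ]
max mm/row 9.492506488135074
[[1.5, -0.06, 0.5, 0.8, -0.01], [1.5, -0.07, 0.5, 0.8, -0.01], [1.5, -0.07, 0.5, 0.8, -0.01], [1.5, -0.07, 0.5, 0.8, -0.01], [1.5, -0.07, 0.5, 0.8, -0.01], [1.5, -0.07, 0.5, 0.8, -0.01], [1.5, -0.07, 0.5, 0.8, -0.01], [1.5, -0.07, 0.5, 0.8, -0.01]]
0 [ 0.502  -0.1667  0.183 ]
10 [ 0.5013 -0.1843  0.1823]
20 [ 0.5006 -0.2015  0.1786]
30 [ 0.5    -0.2178  0.1719]
seat [ 0.5013 -0.1838  0.1131]
```

>>> servo_tool:
  steps:
    - [1.5,-0.2,1.0,0.6,0]
    - [1.5,-0.2,1.0,0.6,0]
    - [1.5,-0.1,1.0,0.6,0]
    - [1.5,0,1.0,0.8,0]
    - [1.5,0,0,1.2,0]
    - [1.5,0,0,1.2,0]
    - [1.5,0,0,1.3,0]
    - [1.5,0,0,0,0]

```text
time_s: 7.72
tcp_pos: [0.5022, -0.162, 0.2129]
eef_rot: [179.8, -0.0, -92.3]
contact_force: [-0.3, 0.3, 0.4]
gripper_width: 0.0202
```

Run:
```python
from h import *
s=r.get_state();print(s["tcp_pos"],s["eef_rot"],s["gripper_width"])
for n in("top","side"): 
    im=r.capture(n)[:,:,::-1]; y0,x0=(200,290) if n=="top" else (190,250)
    cv2.imwrite(f"pics/{n}4.png",cv2.resize(im[y0:y0+130,x0:x0+150],None,fx=5,fy=4.5,interpolation=cv2.INTER_CUBIC))
plan([.5022,-.1617,.183],-92.3,1,1.5)
```

```text
[ 0.50221035 -0.16196213  0.21291956] [ 1.79838046e+02 -2.96665861e-03 -9.23339514e+01] 0.02023579627371024
max mm/row 31.43067177863238
[[1.5, -0.03, 0.09, 3.14, -0.02]]
```

View pics/side4.png

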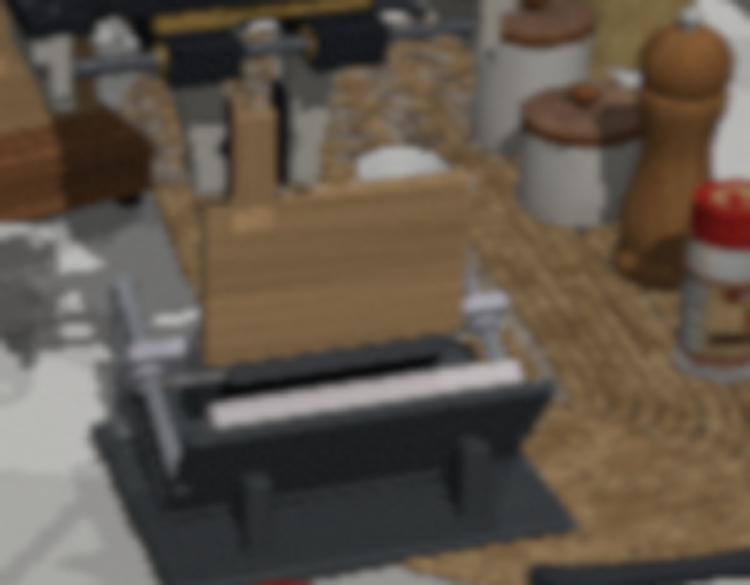

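View pics/top4.png

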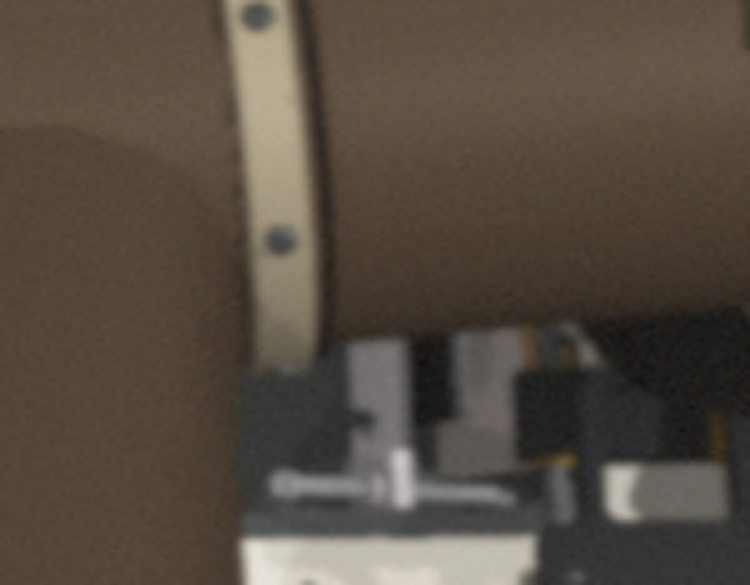

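>>> servo_tool:
  steps:
    - [1.5,0,0,0.8,0]
    - [1.5,0,0,0.8,0]
    - [1.5,0,0,0.8,0]
    - [1.5,0,0,0.6,0]
    - [1.5,0,0,0,0]

```text
time_s: 8.45
tcp_pos: [0.5027, -0.1618, 0.1841]
eef_rot: [180.0, 0.0, -92.3]
contact_force: [0.1, 0.6, -0.3]
gripper_width: 0.0199
```

Run:
```python
from h import *
s=r.get_state();print(s["tcp_pos"],s["eef_rot"],s["gripper_width"],s["contact_force"])
for n in("side",): 
    im=r.capture(n)[:,:,::-1]; y0,x0=(200,250)
    cv2.imwrite(f"pics/{n}5.png",cv2.resize(im[y0:y0+130,x0:x0+150],None,fx=5,fy=4.5,interpolation=cv2.INTER_CUBIC))
```

```text
[ 0.5026898  -0.16183411  0.1840835 ] [ 1.79966594e+02  8.81806642e-03 -9.23203934e+01] 0.019898884285597725 [ 0.14905891  0.58624834 -0.27589708]
```

View pics/side5.png

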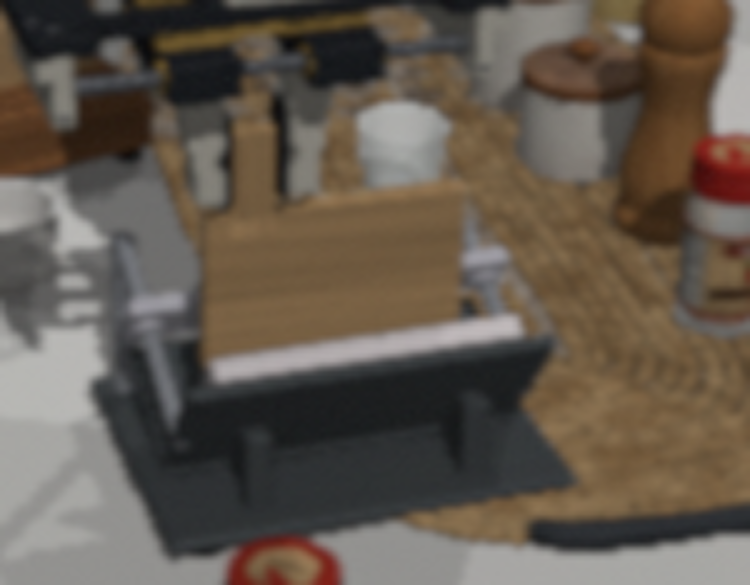

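The slat's foot is now behind the board's top edge, with the pale edge at (210,375)-(520,325). Tilting it over the edge along the arc.

>>> servo_tool:
  steps:
    - [1.5,0.7,0,0,0]
    - [1.5,0.7,0,0,0]
    - [1.5,0.7,0,0.05,0]
    - [1.5,0.7,0,0.1,0]
    - [1.5,0.7,0,0.15,0]
    - [1.5,0.7,0,0.2,0]
    - [1.5,0.7,0,0.25,0]
    - [1.5,0.7,0,0.3,0]

```text
time_s: 9.5
tcp_pos: [0.5005, -0.2184, 0.1738]
eef_rot: [180.0, 0.0, -92.3]
contact_force: [-0.8, 0.9, -0.9]
gripper_width: 0.0196
```

Run:
```python
from h import *
s=r.get_state();print(s["tcp_pos"],s["eef_rot"],s["gripper_width"],s["contact_force"]); print(back(s["tcp_pos"]+PZ))
for n in("side","top"): 
    im=r.capture(n)[:,:,::-1]; y0,x0=(200,250) if n=="side" else (210,320)
    cv2.imwrite(f"pics/{n}6.png",cv2.resize(im[y0:y0+130,x0:x0+150],None,fx=5,fy=4.5,interpolation=cv2.INTER_CUBIC))
plan(cr(-50,5,113)-PZ,-92.3,8,1.5)
```

```text
[ 0.50050711 -0.21836984  0.17380175] [ 1.79992101e+02  7.58098753e-04 -9.23236334e+01] 0.01963911800436812 [-0.84188561  0.90708866 -0.88022522]
(np.float64(-49.452329923135), np.float64(5.447616729206331), np.float64(182.87627348820985))
max mm/row 8.73644887784939
[[1.5, -0.44, 0.01, 0.76, -0.01], [1.5, -0.44, 0.01, 0.76, -0.01], [1.5, -0.44, 0.01, 0.76, -0.01], [1.5, -0.44, 0.01, 0.76, -0.01], [1.5, -0.44, 0.01, 0.76, -0.01], [1.5, -0.44, 0.01, 0.76, -0.01], [1.5, -0.44, 0.01, 0.76, -0.01], [1.5, -0.44, 0.01, 0.76, -0.01]]
```

View pics/side6.png

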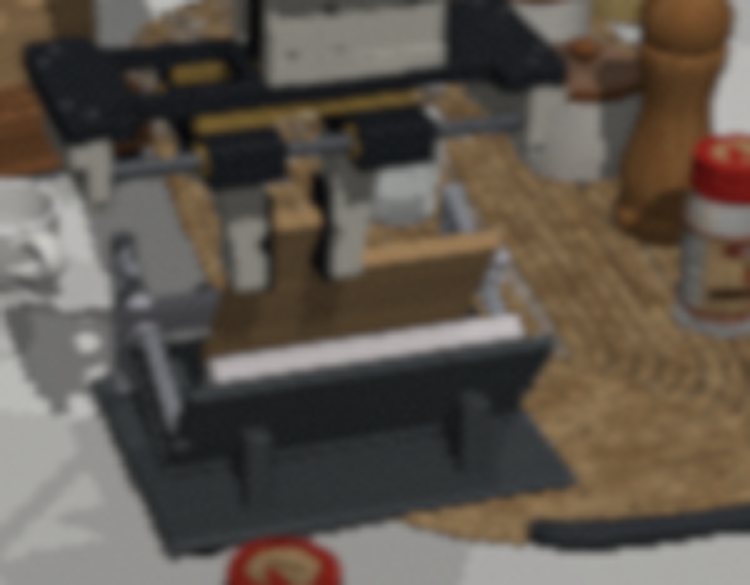

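View pics/top6.png

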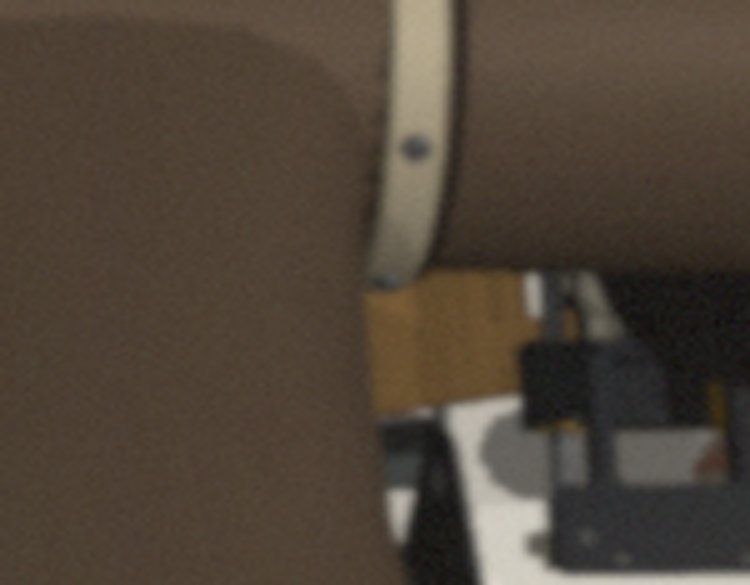

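The slat now leans with the board. Sliding it down along the slot.

>>> servo_tool:
  steps:
    - [1.5,-0.4,0,0.7,0]
    - [1.5,-0.45,0,0.8,0]
    - [1.5,-0.45,0,0.8,0]
    - [1.5,-0.45,0,0.8,0]
    - [1.5,-0.45,0,0.8,0]
    - [1.5,-0.45,0,0.8,0]
    - [1.5,-0.45,0,0.8,0]
    - [1.5,-0.2,0,0.3,0]

```text
time_s: 10.6
tcp_pos: [0.5017, -0.1857, 0.1167]
eef_rot: [180.0, -0.1, -92.3]
contact_force: [-6.1, -6.2, 15.3]
gripper_width: 0.0201
```

Run:
```python
from h import *
s=r.get_state();print(s["tcp_pos"],s["gripper_width"],s["contact_force"]); print(back(s["tcp_pos"]+PZ))
for n in("side",): 
    im=r.capture(n)[:,:,::-1]; y0,x0=(200,250) if n=="side" else (210,320)
    cv2.imwrite(f"pics/{n}7.png",cv2.resize(im[y0:y0+130,x0:x0+150],None,fx=5,fy=4.5,interpolation=cv2.INTER_CUBIC))
```

```text
[ 0.50174008 -0.18573059  0.11672717] 0.0200889916841089 [-6.10620412 -6.22968197 15.28143796]
(np.float64(-49.53021856575953), np.float64(5.195997288128389), np.float64(117.11847430527087))
```

View pics/side7.png

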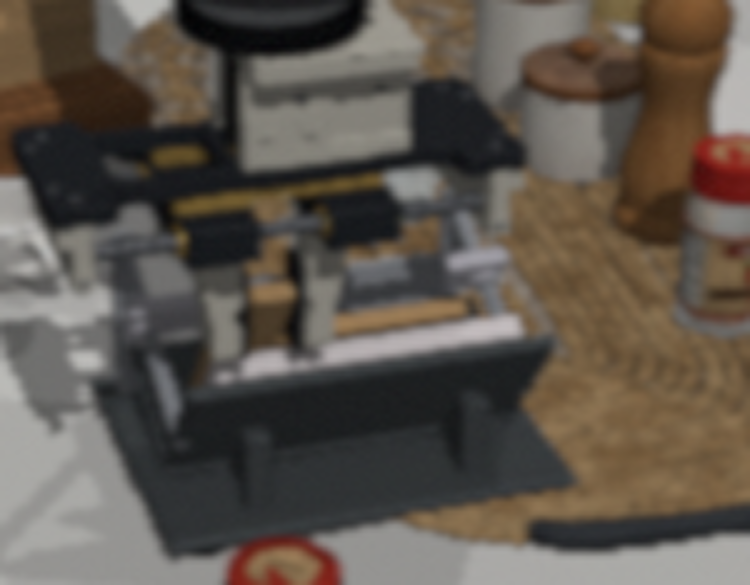

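>>> servo_tool:
  steps:
    - [2.6,0,0,0,0]
    - [2.6,0,0,0,0]
    - [2.6,0,0,-0.1,0]

```text
time_s: 11.02
tcp_pos: [0.5019, -0.1849, 0.1169]
eef_rot: [180.0, 0.0, -92.3]
contact_force: [0.1, -0.3, 0.0]
gripper_width: 0.0263
```

Run:
```python
from h import *
s=r.get_state();print(s["tcp_pos"],s["gripper_width"],s["contact_force"]); print(back(s["tcp_pos"]+PZ))
for n in("side",): 
    im=r.capture(n)[:,:,::-1]; y0,x0=(220,255) if n=="side" else (210,320)
    cv2.imwrite(f"pics/{n}8.png",cv2.resize(im[y0:y0+90,x0:x0+120],None,fx=6.5,fy=6.5,interpolation=cv2.INTER_CUBIC))
```

```text
[ 0.50185126 -0.18487304  0.11693009] 0.02630278925171113 [ 0.1188858  -0.25715417  0.02669194]
(np.float64(-49.45354533522432), np.float64(6.043364894546535), np.float64(116.86354054140968))
```

View pics/side8.png

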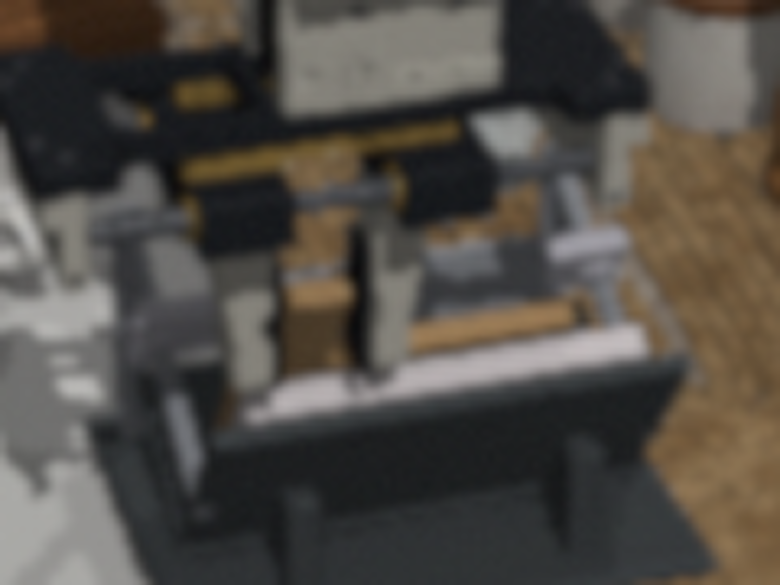

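>>> servo_tool:
  steps:
    - [2.6,0,0,-1,0]
    - [2.6,0,0,-3,0]
    - [2.6,0,0,-3,0]
    - [2.6,-1,0,-3,0]
    - [8.76,-3,0,-1,0]
    - [8.76,-5,0,0,0]
    - [8.76,-5,0,0,0]
    - [8.76,-4,0,0,0]

```text
time_s: 12.08
tcp_pos: [0.5092, -0.0034, 0.2281]
eef_rot: [-179.9, 0.0, -92.3]
contact_force: [-0.4, 0.5, -0.6]
gripper_width: 0.0607
```

Run:
```python
from h import *
s=r.get_state();print(s["tcp_pos"],s["gripper_width"],s["contact_force"])
for n in("side","top"): 
    im=r.capture(n)[:,:,::-1]; cv2.imwrite(f"pics/{n}9f.png",im);y0,x0=(225,255) if n=="side" else (220,320)
    cv2.imwrite(f"pics/{n}9.png",cv2.resize(im[y0:y0+95,x0:x0+120],None,fx=6.2,fy=6.2,interpolation=cv2.INTER_CUBIC))
```

```text
[ 0.50921952 -0.00338742  0.22808742] 0.06070689647772923 [-0.36373438  0.52714621 -0.58432679]
```

View pics/side9.png

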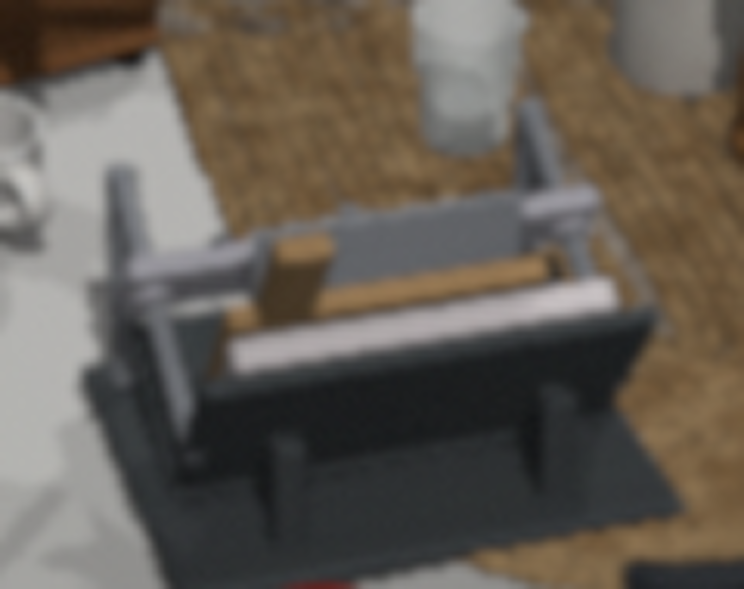

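View pics/top9.png

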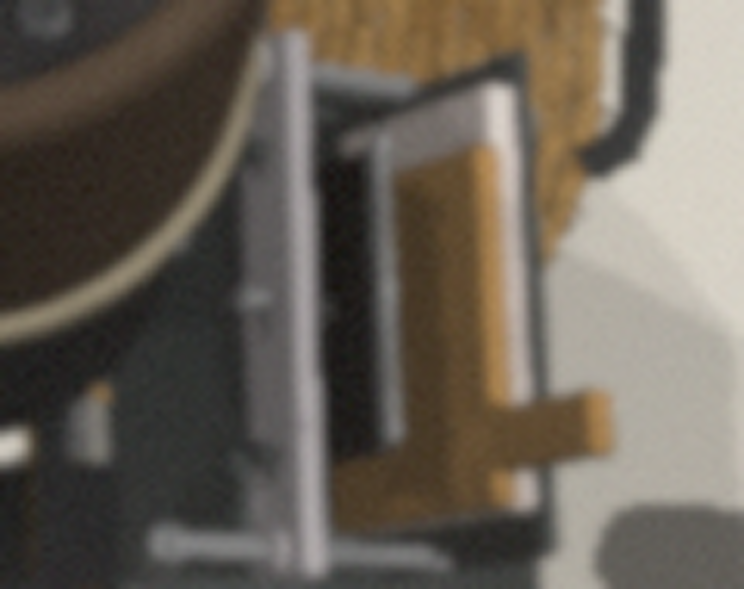

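Run:
```python
from h import *
S=lambda u,v:(255+u/6.2,225+v/6.2)
T=lambda u,v:(320+u/6.2,220+v/6.2)
for nm,s,t in [("tabtop ctr",(303,245),(598,422)),("shoulder +x back(board)",(548,276),(508,400) ),]:
    p,e=tri(S(*s),T(*t)); print(nm,p.round(4),e,np.round(back(p),1))
for z in (125,130,135):
    for y in (5,):print(z,proj("top",cr(-50,y,z)),proj("side",cr(-50,y,z)), T(598,422),S(303,245))
plan(TAB["M"]+[0,0,.19],-77.7,8,8.76)
```

```text
tabtop ctr [ 0.5016 -0.1911  0.1484] 0.0003325991195518449 [-49.4   7.  130.9]
shoulder +x back(board) [ 0.5523 -0.1843  0.113 ] 0.07774403181908467 [ 1.  -3.1 95.9]
125 [415.12247428 288.77969094] [303.32706143 266.77663428] (416.4516129032258, 288.06451612903226) (303.8709677419355, 264.51612903225805)
130 [416.95103389 288.41944044] [303.69870889 265.62647233] (416.4516129032258, 288.06451612903226) (303.8709677419355, 264.51612903225805)
135 [418.79813198 288.05553761] [304.07336134 264.46701064] (416.4516129032258, 288.06451612903226) (303.8709677419355, 264.51612903225805)
max mm/row 29.58244336044181
[[8.76, -2.9, 0.3, 0.47, -1.8], [8.76, -2.91, 0.21, 0.47, -1.8], [8.76, -2.92, 0.12, 0.47, -1.8], [8.76, -2.92, 0.03, 0.47, -1.8], [8.76, -2.92, -0.07, 0.47, -1.8], [8.76, -2.92, -0.16, 0.47, -1.8], [8.76, -2.91, -0.25, 0.47, -1.8], [8.76, -2.9, -0.34, 0.47, -1.8]]
```

Tab top triangulates to (−49, 7, 131) mm in the cradle, against an expected (−50, 5, 130), so slat 1 is seated. Next is the middle slat.

>>> servo_tool:
  steps:
    - [8.76,-2.9,0.3,0,-1.8]
    - [8.76,-2.9,0.2,0,-1.8]
    - [8.76,-2.9,0.1,0.3,-1.8]
    - [8.76,-2.9,0,0.5,-1.8]
    - [8.76,-2.9,-0.1,0.7,-1.8]
    - [8.76,-2.9,-0.2,0.7,-1.8]
    - [8.76,-2.9,-0.2,0.7,-1.8]
    - [8.76,-2.9,-0.3,0.7,-1.8]

```text
time_s: 13.18
tcp_pos: [0.4952, 0.2275, 0.1915]
eef_rot: [-180.0, 0.0, -77.9]
contact_force: [-0.8, 0.3, 0.2]
gripper_width: 0.0873
```

>>> servo_tool:
  steps:
    - [8.76,0,0,0,0]
    - [8.76,0,0,0,0]

```text
time_s: 13.42
tcp_pos: [0.4951, 0.2265, 0.1914]
eef_rot: [-180.0, -0.0, -77.9]
contact_force: [0.3, -0.4, -0.1]
gripper_width: 0.0877
```

Run:
```python
from h import *
s=r.get_state();print(s["tcp_pos"],s["eef_rot"][2],s["qd"].round(1))
plan(TAB["M"]+[0,0,.131]-PZ,-77.7,1,8.76)
```

```text
[0.49514783 0.22650855 0.19143199] -77.93813499185892 [-0.6 -0.3 -0.2 -0.1  0.2 -0. ]
max mm/row 79.35925315384011
[[8.76, -0.45, 0.0, 7.92, -0.24]]
```

>>> servo_tool:
  steps:
    - [8.76,-0.45,0,1.0,-0.2]
    - [8.76,0,0,1.7,0]
    - [8,0,0,1.7,0]
    - [6,0,0,1.7,0]
    - [4,0,0,1.7,0]
    - [3,0,0,0.1,0]
    - [1.5,0,0,0,0]
    - [1.5,0,0,0,0]
  squeeze: 10

```text
time_s: 14.42
tcp_pos: [0.4945, 0.2316, 0.1128]
eef_rot: [-179.9, 0.0, -77.7]
contact_force: [-1.3, -0.1, 0.5]
gripper_width: 0.036
```

>>> servo_tool:
  steps:
    - [1.5,0,0,0,0]
    - [1.5,0,0,0,0]
    - [1.5,0,0,0,0]
    - [1.5,0,0,0,0]

```text
time_s: 14.92
tcp_pos: [0.4941, 0.2314, 0.112]
eef_rot: [180.0, -0.0, -77.7]
contact_force: [-0.0, 0.2, -0.2]
gripper_width: 0.0195
```

>>> servo_tool:
  steps:
    - [1.5,0,0,-1,0]
    - [1.5,0,0,-2,0]
    - [1.5,0,0,-2.5,0]
    - [1.5,0,0,-3,0]
    - [1.5,0,0,-3,0]
    - [1.5,0,0,-3,0]
    - [1.5,0,0,-2,0]
    - [1.5,0,0,0,0]

```text
time_s: 15.92
tcp_pos: [0.4948, 0.2319, 0.2793]
eef_rot: [-179.8, 0.1, -77.7]
contact_force: [-0.3, 0.2, -1.1]
gripper_width: 0.0202
```

Run:
```python
from h import *
s=r.get_state();print(s["tcp_pos"],s["eef_rot"][2],s["gripper_width"])
a=tilt(0,(11,85),0,105)-PZ+.006*YL; print(a)
b=a.copy(); b[2]=s["tcp_pos"][2]
plan(b,-92.3,14,1.5)
for th in (0,10,20,30): print(th,(tilt(0,(11,85),th,105)-PZ).round(4))
print("seat",(cr(0,16,113)-PZ).round(4))
```

```text
[0.49476851 0.23187673 0.2793472 ] -77.71694830980475 0.020179622514154217
[ 0.55251814 -0.1556563   0.19681   ]
max mm/row 27.98659158899508
[[1.5, 2.79, 0.19, -0.0, 1.04], [1.5, 2.8, 0.14, -0.0, 1.04], [1.5, 2.8, 0.08, -0.0, 1.04], [1.5, 2.8, 0.03, -0.0, 1.04], [1.5, 2.8, -0.02, -0.0, 1.04], [1.5, 2.8, -0.07, -0.0, 1.04], [1.5, 2.8, -0.12, -0.0, 1.04], [1.5, 2.79, -0.17, -0.0, 1.04], [1.5, 2.79, -0.22, -0.0, 1.04], [1.5, 2.79, -0.27, -0.0, 1.04], [1.5, 2.78, -0.32, -0.0, 1.04], [1.5, 2.77, -0.37, -0.0, 1.04], [1.5, 2.77, -0.42, -0.0, 1.04], [1.5, 2.76, -0.47, -0.0, 1.04]]
0 [ 0.5523 -0.1617  0.1968]
10 [ 0.5515 -0.1799  0.1961]
20 [ 0.5508 -0.1978  0.1922]
30 [ 0.5501 -0.2148  0.1852]
seat [ 0.5517 -0.1763  0.1186]
```

>>> servo_tool:
  steps:
    - [1.5,1.4,0.1,0,0.5]
    - [1.5,2.8,0.2,0,1]
    - [1.5,2.8,0.1,0,1]
    - [1.5,2.8,0.1,0,1]
    - [1.5,2.8,0,0,1]
    - [1.5,2.8,0,0,1]
    - [1.5,2.8,-0.1,0,1]
    - [1.5,2.8,-0.1,0,1]

```text
time_s: 16.92
tcp_pos: [0.5234, 0.0217, 0.276]
eef_rot: [179.9, -0.0, -85.3]
contact_force: [-0.4, 0.1, -0.7]
gripper_width: 0.0199
```

>>> servo_tool:
  steps:
    - [1.5,2.8,-0.2,0,1]
    - [1.5,2.8,-0.3,0,1]
    - [1.5,2.8,-0.3,0,1]
    - [1.5,2.8,-0.4,0,1]
    - [1.5,2.8,-0.4,0,1]
    - [1.5,2.6,-0.4,0,1]
    - [1.5,1.0,-0.4,0,1]
    - [1.5,0,0,0,0.1]

```text
time_s: 17.92
tcp_pos: [0.5541, -0.1524, 0.2762]
eef_rot: [179.9, -0.0, -92.4]
contact_force: [-0.3, -0.1, -0.5]
gripper_width: 0.0196
```

Run:
```python
from h import *
s=r.get_state();print(s["tcp_pos"],s["eef_rot"][2],s["qd"].round(1))
plan([.5525,-.1557,.197],-92.3,1,1.5)
```

```text
[ 0.55413603 -0.15243361  0.27624249] -92.41920619851211 [ 1.3 -0.7 -0.3 -0.2 -0.  -0.9]
max mm/row 79.32665932960042
[[1.5, 0.33, 0.15, 7.92, -0.12]]
```

>>> servo_tool:
  steps:
    - [1.5,0.15,0.15,1.0,0]
    - [1.5,0.15,0,1.5,0]
    - [1.5,0,0,1.5,0]
    - [1.5,0,0,1.5,0]
    - [1.5,0,0,1.2,0]
    - [1.5,0,0,1.0,0]
    - [1.5,0,0,0.2,0]
    - [1.5,0,0,0,0]

```text
time_s: 18.92
tcp_pos: [0.553, -0.1548, 0.1982]
eef_rot: [-180.0, -0.0, -92.3]
contact_force: [0.7, -0.3, -0.8]
gripper_width: 0.02
```

Run:
```python
from h import *
s=r.get_state();print(s["tcp_pos"],s["eef_rot"],s["contact_force"])
for n in("side","top"): 
    im=r.capture(n)[:,:,::-1]; y0,x0=(205,255) if n=="side" else (220,320)
    cv2.imwrite(f"pics/{n}10.png",cv2.resize(im[y0:y0+95,x0:x0+120],None,fx=6.2,fy=6.2,interpolation=cv2.INTER_CUBIC))
```

```text
[ 0.55303599 -0.15483893  0.19824111] [-1.79986854e+02 -1.00882601e-02 -9.23204933e+01] [ 0.71092196 -0.30332957 -0.76875951]
```

View pics/side10.png

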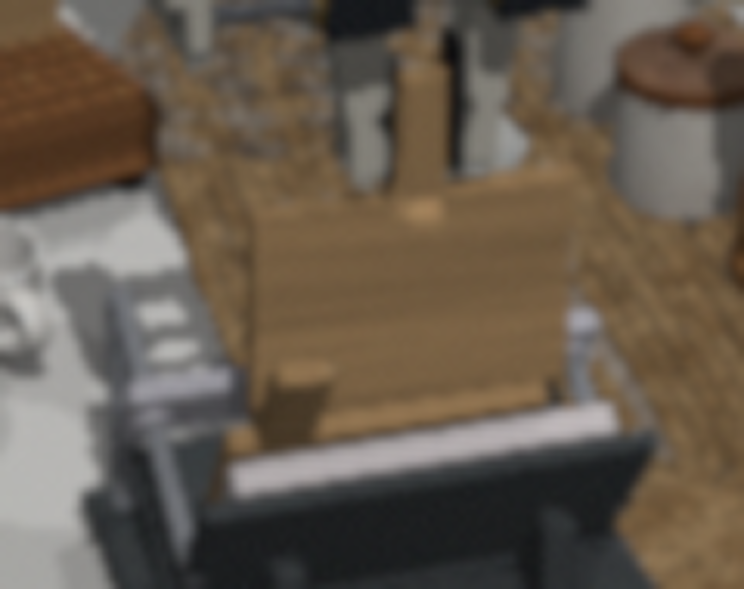

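Slat 2's foot is behind slat 1's shoulder, with no contact yet. Going slightly deeper, then tilting.

>>> servo_tool:
  steps:
    - [1.5,0,0,0.3,0]
    - [1.5,0.7,0,0.1,0]
    - [1.5,0.8,0,0,0]
    - [1.5,0.8,0,0.05,0]
    - [1.5,0.9,0,0.1,0]
    - [1.5,0.9,0,0.2,0]
    - [1.5,0.9,0,0.3,0]
    - [1.5,0.9,0,0.35,0]

```text
time_s: 20.02
tcp_pos: [0.5503, -0.2143, 0.1837]
eef_rot: [180.0, 0.0, -92.3]
contact_force: [-0.4, 1.6, -0.8]
gripper_width: 0.0196
```

Run:
```python
from h import *
s=r.get_state();print(s["tcp_pos"],s["eef_rot"],s["contact_force"],np.round(back(s["tcp_pos"]+PZ),1))
for n in("side","top"): 
    im=r.capture(n)[:,:,::-1]; y0,x0=(205,255) if n=="side" else (220,320)
    cv2.imwrite(f"pics/{n}11.png",cv2.resize(im[y0:y0+95,x0:x0+120],None,fx=6.2,fy=6.2,interpolation=cv2.INTER_CUBIC))
```

```text
[ 0.55029795 -0.21434186  0.18367252] [ 1.79980031e+02  3.53534562e-03 -9.23324866e+01] [-0.44764391  1.5543358  -0.82196288] [1.000e-01 1.560e+01 1.884e+02]
```

View pics/side11.png

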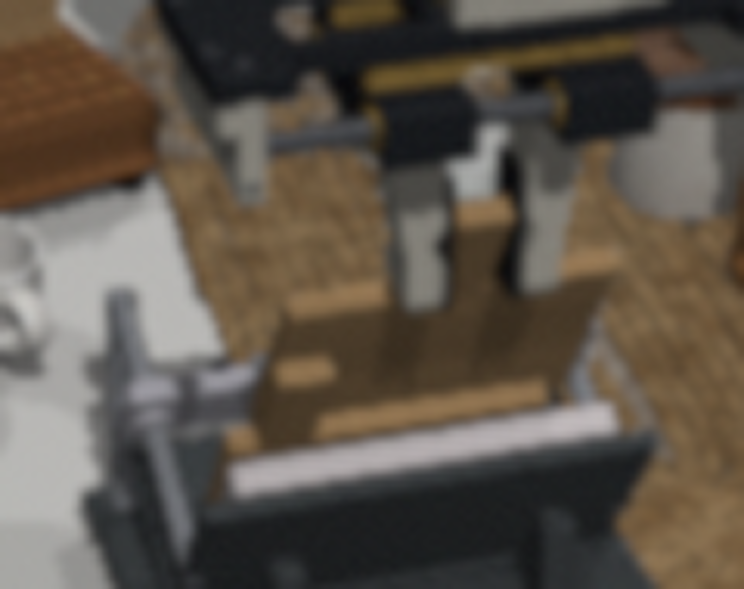

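Slat 2 now lies against slat 1. Sliding it down.

>>> servo_tool:
  steps:
    - [1.5,-0.4,0,0.7,0]
    - [1.5,-0.45,0,0.8,0]
    - [1.5,-0.45,0,0.8,0]
    - [1.5,-0.45,0,0.8,0]
    - [1.5,-0.45,0,0.8,0]
    - [1.5,-0.45,0,0.8,0]
    - [1.5,-0.45,0,0.8,0]
    - [1.5,-0.2,0,0.35,0]
  squeeze: 18

```text
time_s: 21.12
tcp_pos: [0.552, -0.1803, 0.1253]
eef_rot: [-180.0, 0.0, -92.3]
contact_force: [-0.4, 1.3, 1.1]
gripper_width: 0.0198
```

Run:
```python
from h import *
s=r.get_state();print(s["tcp_pos"],s["gripper_width"],s["contact_force"],np.round(back(s["tcp_pos"]+PZ),1))
for n in("side",): 
    im=r.capture(n)[:,:,::-1]; y0,x0=(215,255) if n=="side" else (220,320)
    cv2.imwrite(f"pics/{n}12.png",cv2.resize(im[y0:y0+95,x0:x0+120],None,fx=6.2,fy=6.2,interpolation=cv2.INTER_CUBIC))
```

```text
[ 0.55201447 -0.18031086  0.12528865] 0.019811919030259185 [-0.37920798  1.30208301  1.1441976 ] [  0.5  15.9 120.8]
```

View pics/side12.png

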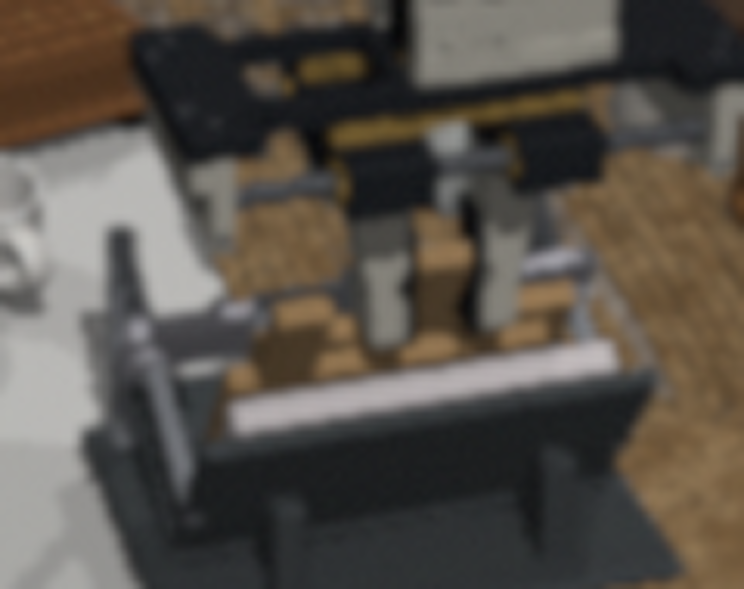

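>>> servo_tool:
  steps:
    - [1.5,-0.1,0,0.2,0]
    - [1.5,-0.1,0,0.2,0]
    - [1.5,-0.1,0,0.2,0]
    - [1.5,0,0,0,0]

```text
time_s: 21.68
tcp_pos: [0.553, -0.1778, 0.1209]
eef_rot: [-179.9, -0.0, -92.3]
contact_force: [-0.4, 2.8, 8.1]
gripper_width: 0.0199
```

Run:
```python
from h import *
s=r.get_state();print(s["tcp_pos"],s["gripper_width"],s["contact_force"],np.round(back(s["tcp_pos"]+PZ),1))
```

```text
[ 0.55296241 -0.1778422   0.12088659] 0.019868838167908298 [-0.39173922  2.81787525  8.1092507 ] [  1.3  15.9 115.8]
```

>>> servo_tool:
  steps:
    - [1.5,-0.1,0,0.2,0]
    - [1.5,0,0,0,0]

```text
time_s: 21.92
tcp_pos: [0.5531, -0.1779, 0.1206]
eef_rot: [-179.8, -0.1, -92.3]
contact_force: [-4.7, -0.7, 18.5]
gripper_width: 0.0193
```

Run:
```python
from h import *
s=r.get_state();print(s["tcp_pos"],s["gripper_width"],s["contact_force"],np.round(back(s["tcp_pos"]+PZ),1))
for n in("side",): 
    im=r.capture(n)[:,:,::-1]; y0,x0=(215,255) if n=="side" else (220,320)
    cv2.imwrite(f"pics/{n}13.png",cv2.resize(im[y0:y0+95,x0:x0+120],None,fx=6.2,fy=6.2,interpolation=cv2.INTER_CUBIC))
```

```text
[ 0.55310053 -0.17792534  0.12059787] 0.019346914630061843 [-4.74054516 -0.67279863 18.47899711] [  1.5  15.7 115.5]
```

View pics/side13.png

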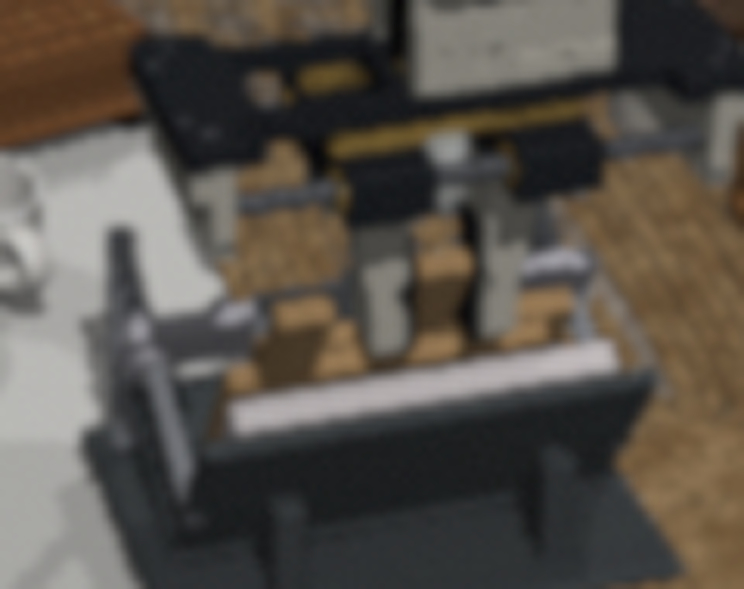

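It reached a hard stop at 18 N. Releasing and looking.

>>> servo_tool:
  steps:
    - [2.6,0,0,0,0]
    - [2.6,0,0,0,0]
    - [2.6,0,0,-0.5,0]
    - [2.6,0,0,-2,0]
    - [2.6,0,0,-3,0]
    - [2.6,0,0,-3,0]
    - [6,-3,0,-2,0]
    - [8.76,-5,0,0,0]

```text
time_s: 22.98
tcp_pos: [0.5562, -0.0969, 0.2245]
eef_rot: [-179.8, 0.0, -92.4]
contact_force: [0.8, 0.4, -0.2]
gripper_width: 0.0404
```

>>> servo_tool:
  steps:
    - [8.76,-5,0,0,-1.8]
    - [8.76,-4,0,0,-1.8]
    - [8.76,-4,0,0,-1.8]
    - [8.76,-4,0,0,-1.8]
    - [8.76,-3,0,0,-1.8]

```text
time_s: 23.6
tcp_pos: [0.5518, 0.1045, 0.2226]
eef_rot: [180.0, -0.0, -83.2]
contact_force: [0.4, -0.1, 0.1]
gripper_width: 0.0861
```

Run:
```python
from h import *
s=r.get_state();print(s["tcp_pos"],s["gripper_width"],s["contact_force"])
for n in("side","top"): 
    im=r.capture(n)[:,:,::-1]; cv2.imwrite(f"pics/{n}14f.png",im);y0,x0=(225,255) if n=="side" else (220,320)
    cv2.imwrite(f"pics/{n}14.png",cv2.resize(im[y0:y0+95,x0:x0+120],None,fx=6.2,fy=6.2,interpolation=cv2.INTER_CUBIC))
```

```text
[0.55182698 0.10454432 0.22261739] 0.08609183252908109 [ 0.42411068 -0.14699252  0.08676338]
```

View pics/side14.png

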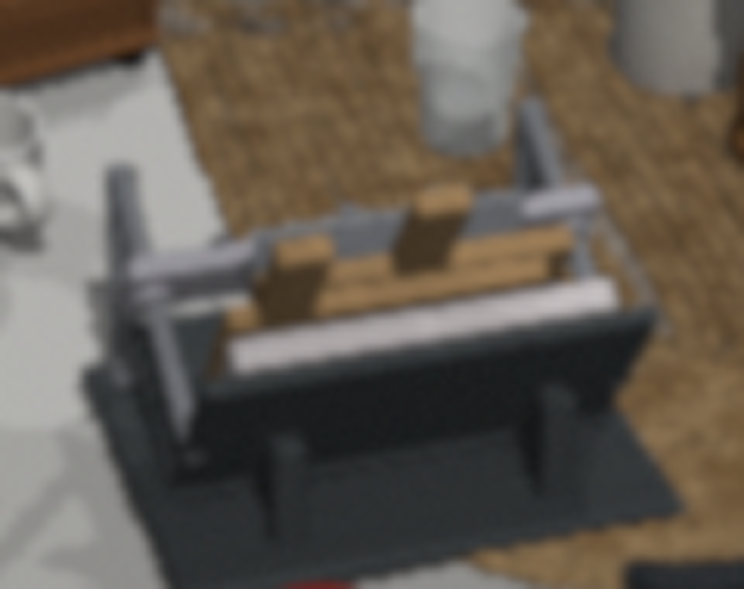

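View pics/top14.png

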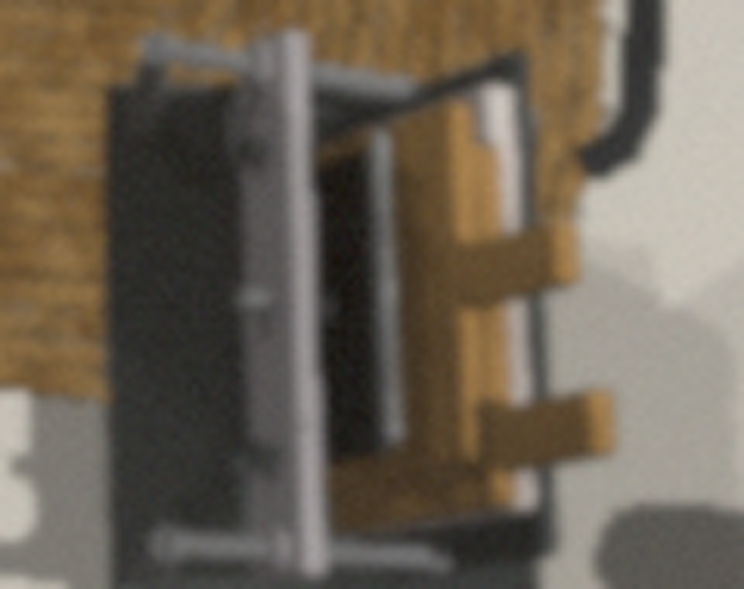

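Run:
```python
import cv2,numpy as np
a=cv2.imread("pics/top0.png",0).astype(float);b=cv2.imread("pics/top9f.png",0).astype(float);c=cv2.imread("pics/top14f.png",0).astype(float)
for nm,(y0,y1,x0,x1) in dict(line=(245,285,374,388),pin=(264,272,354,366),bar=(240,300,362,372),pinwide=(260,276,352,368)).items():
    for q,im in (("0",a),("1",b),("2",c)): print(nm,q,im[y0:y1,x0:x1].mean(0).round(0).astype(int))
for q in "":pass
A,B,C=[cv2.imread(f"pics/side{k}.png",0).astype(float) for k in("0","9f","14f")]
# side: pin at approx zoom(345,210)/6.2 +(255,225)
for q,im in(("0",A),("1",B),("2",C)): print(q); print(im[253:264,306:316].astype(int))
```

```text
line 0 [24 23 23 24 27 38 58 79 92 90 79 71 70 72]
line 1 [ 27  27  28  28  34  46  67  92 105  99  79  66  62  61]
line 2 [ 27  26  27  28  32  44  65  87 100  91  72  61  60  62]
pin 0 [39 38 38 45 55 70 79 81 80 79 79 82]
pin 1 [41 42 44 48 62 80 93 95 92 91 89 92]
pin 2 [41 42 43 48 60 75 87 90 87 84 83 86]
bar 0 [ 75  77  79  84  95 113 129 129 110  76]
bar 1 [ 85  87  89  94 108 130 150 152 130  91]
bar 2 [ 80  81  83  88 101 122 140 142 121  86]
pinwide 0 [ 40  39  39  38  38  42  50  65  76  79  78  78  79  83  93 114]
pinwide 1 [ 44  44  43  43  42  45  55  74  87  91  88  88  89  92 107 131]
pinwide 2 [ 43  42  42  42  42  45  54  70  82  85  83  83  84  87  99 122]
0
[[ 99  94  89  88  93  91  87  87  89  88]
 [ 94  90  87  86  91  92  86  84  87  86]
 [ 86  86  86  84  87  88  85  84  84  84]
 [ 83  87  87  84  82  84  85  86  86  89]
 [ 82  85  86  86  90  92  94  91  89  92]
 [ 84  86  89  96 104 106 106 104  99 100]
 [ 92  98 102 105 110 114 115 114 113 111]
 [108 115 117 114 116 117 116 114 112 107]
 [113 114 111 107 108 107 107 104 101  98]
 [104 102 100  97  97  97 
[... 312 characters left out ...]
100 100]
 [ 94  99 102 104 107 110 113 113 112 109]
 [109 116 116 113 112 113 115 116 112 107]
 [115 115 111 107 106 108 107 106 103 101]
 [113 110 103  99  99 100 100 100  99  99]
 [118 115 107 102  98  98  98  99  99  99]]
2
[[100  96  91  90  95  94  90  89  91  90]
 [ 96  93  90  87  92  93  88  87  89  87]
 [ 88  88  87  86  88  90  88  86  85  86]
 [ 85  88  88  85  84  85  88  87  88  91]
 [ 84  87  88  89  91  92  94  92  91  94]
 [ 85  87  91  95 102 105 105 103  99 100]
 [ 93  98 100 102 106 109 112 113 112 108]
 [107 114 114 112 111 113 114 114 110 106]
 [114 113 110 106 105 107 106 105 102  99]
 [114 110 104  98  98  99 100  99  99  97]
 [122 117 107 100  98  98  99  97  97  98]]
```

Run:
```python
from h import *
S=lambda u,v:(255+u/6.2,225+v/6.2)
T=lambda u,v:(320+u/6.2,220+v/6.2)
p,e=tri(S(443,197),T(565,250)); print("tab2",p.round(4),e,np.round(back(p),1))
p,e=tri(S(303,245),T(598,422)); print("tab1",p.round(4),e,np.round(back(p),1))
for uv in [T(382,200),T(392,380)]:
    for zc in (48,76):
        o,d=ray("top",uv); t=((cr(0,0,zc)-o)@ZC)/(d@ZC); print("line at z",zc,np.round(back(o+t*d),1))
s=r.get_state(); print(s["tcp_pos"])
plan(TAB["L"]+[0,0,.2],-77.7,8,8.76)
```

```text
tab2 [ 0.5534 -0.1851  0.1532] 3.0840159438178022e-06 [  2.1  16.4 131.1]
tab1 [ 0.5016 -0.1911  0.1484] 0.0003325991195518449 [-49.4   7.  130.9]
line at z 48 [34.5 19.8 48. ]
line at z 76 [26.2 41.9 76. ]
line at z 48 [-25.4  18.7  48. ]
line at z 76 [-31.4  40.8  76. ]
[0.5519314  0.10534437 0.22252838]
max mm/row 21.086424361086877
[[8.76, -2.09, 0.09, 0.28, -0.68], [8.76, -2.09, 0.07, 0.28, -0.68], [8.76, -2.09, 0.04, 0.28, -0.68], [8.76, -2.09, 0.02, 0.28, -0.68], [8.76, -2.09, -0.01, 0.28, -0.68], [8.76, -2.09, -0.03, 0.28, -0.68], [8.76, -2.09, -0.05, 0.28, -0.68], [8.76, -2.09, -0.08, 0.28, -0.68]]
```

Pad pin and edge pixels are unchanged, and both tab tops measure z≈131, so the two slats are fully down but loose. The third slat is needed.

>>> servo_tool:
  steps:
    - [8.76,-2.1,0.1,0,-0.7]
    - [8.76,-2.1,0.1,0,-0.7]
    - [8.76,-2.1,0,0.2,-0.7]
    - [8.76,-2.1,0,0.4,-0.7]
    - [8.76,-2.1,0,0.4,-0.7]
    - [8.76,-2.1,0,0.4,-0.7]
    - [8.76,-2.1,-0.1,0.4,-0.7]
    - [8.76,-1.8,-0.1,0.4,-0.7]

```text
time_s: 24.7
tcp_pos: [0.5257, 0.2674, 0.2002]
eef_rot: [180.0, -0.0, -77.7]
contact_force: [0.2, -0.1, 0.8]
gripper_width: 0.0879
```

>>> servo_tool:
  steps:
    - [8.76,0,0,0,0]
    - [8.76,0,0,0,0]

```text
time_s: 24.95
tcp_pos: [0.5259, 0.266, 0.2005]
eef_rot: [180.0, -0.0, -77.7]
contact_force: [-1.0, 0.4, -0.3]
gripper_width: 0.0877
```

Run:
```python
from h import *
s=r.get_state();print(s["tcp_pos"],s["eef_rot"][2],s["qd"].round(1))
plan(TAB["L"]+[0,0,.131]-PZ,-77.7,1,8.76)
```

```text
[0.52593843 0.2659915  0.20048571] -77.71117903931948 [-0.6 -0.4 -0.   0.1  0.1 -0. ]
max mm/row 88.4003992234391
[[8.76, -0.45, 0.05, 8.83, -0.01]]
```

>>> servo_tool:
  steps:
    - [8.76,-0.45,0.05,1.6,0]
    - [8.76,0,0,2.0,0]
    - [8,0,0,1.8,0]
    - [6,0,0,1.8,0]
    - [4,0,0,1.6,0]
    - [3,0,0,0,0]
    - [1.5,0,0,0,0]
    - [1.5,0,0,0,0]
  squeeze: 10

```text
time_s: 25.95
tcp_pos: [0.5249, 0.2706, 0.1133]
eef_rot: [-179.9, 0.0, -77.7]
contact_force: [0.3, 0.3, -0.2]
gripper_width: 0.0354
```

>>> servo_tool:
  steps:
    - [1.5,0,0,0,0]
    - [1.5,0,0,0,0]
    - [1.5,0,0,0,0]
    - [1.5,0,0,0,0]

```text
time_s: 26.45
tcp_pos: [0.5247, 0.2704, 0.1129]
eef_rot: [-180.0, 0.0, -77.7]
contact_force: [-0.2, -0.3, 3.5]
gripper_width: 0.0201
```

>>> servo_tool:
  steps:
    - [1.5,0,0,-1,0]
    - [1.5,0,0,-2,0]
    - [1.5,0,0,-2.5,0]
    - [1.5,0,0,-3,0]
    - [1.5,0,0,-3,0]
    - [1.5,0,0,-3,0]
    - [1.5,0,0,-2,0]
    - [1.5,0,0,0,0]

```text
time_s: 27.45
tcp_pos: [0.5251, 0.2707, 0.2796]
eef_rot: [-179.8, 0.1, -77.7]
contact_force: [-0.6, 0.3, -1.2]
gripper_width: 0.0199
```

Run:
```python
from h import *
s=r.get_state();print(s["tcp_pos"],s["eef_rot"][2],s["gripper_width"])
a=tilt(51,(21.5,85),0,106)-PZ+.003*YL; print(a,back(a))
b=a.copy(); b[2]=s["tcp_pos"][2]
plan(b,-92.3,16,1.5)
for th in (0,10,20,30): print(th,(tilt(51,(21.5,85),th,106)-PZ).round(4))
print("seat",(cr(51,26,116)-PZ).round(4))
```

```text
[0.52509152 0.27067493 0.27961054] -77.72200906424462 0.019864277970302064
[ 0.60372158 -0.15161493  0.20306   ] (np.float64(50.99999999999989), np.float64(72.027054), np.float64(156.51146))
max mm/row 26.84674436372582
[[1.5, 2.68, 0.08, -0.0, 0.91], [1.5, 2.68, 0.04, -0.0, 0.91], [1.5, 2.68, -0.0, -0.0, 0.91], [1.5, 2.68, -0.05, -0.0, 0.91], [1.5, 2.68, -0.09, -0.0, 0.91], [1.5, 2.68, -0.13, -0.0, 0.91], [1.5, 2.68, -0.17, -0.0, 0.91], [1.5, 2.68, -0.22, -0.0, 0.91], [1.5, 2.67, -0.26, -0.0, 0.91], [1.5, 2.67, -0.3, -0.0, 0.91], [1.5, 2.66, -0.34, -0.0, 0.91], [1.5, 2.66, -0.39, -0.0, 0.91], [1.5, 2.65, -0.43, -0.0, 0.91], [1.5, 2.64, -0.47, -0.0, 0.91], [1.5, 2.64, -0.51, -0.0, 0.91], [1.5, 2.63, -0.56, -0.0, 0.91]]
0 [ 0.6036 -0.1546  0.2031]
10 [ 0.6029 -0.1731  0.2023]
20 [ 0.6021 -0.1911  0.1984]
30 [ 0.6014 -0.2082  0.1914]
seat [ 0.6029 -0.1712  0.1262]
```

>>> servo_tool:
  steps:
    - [1.5,1.4,0,0,0.5]
    - [1.5,2.7,0.1,0,0.9]
    - [1.5,2.7,0,0,0.9]
    - [1.5,2.7,0,0,0.9]
    - [1.5,2.7,-0.1,0,0.9]
    - [1.5,2.7,-0.1,0,0.9]
    - [1.5,2.7,-0.2,0,0.9]
    - [1.5,2.7,-0.2,0,0.9]

```text
time_s: 28.45
tcp_pos: [0.5617, 0.0689, 0.2764]
eef_rot: [179.9, -0.0, -84.6]
contact_force: [0.4, 0.3, -0.7]
gripper_width: 0.02
```

>>> servo_tool:
  steps:
    - [1.5,2.7,-0.25,0,0.9]
    - [1.5,2.7,-0.3,0,0.9]
    - [1.5,2.7,-0.35,0,0.9]
    - [1.5,2.7,-0.4,0,1]
    - [1.5,2.7,-0.4,0,1]
    - [1.5,2.7,-0.5,0,1]
    - [1.5,2.5,-0.5,0,1]
    - [1.5,2,-0.5,0,1]

```text
time_s: 29.45
tcp_pos: [0.6021, -0.1366, 0.2764]
eef_rot: [179.9, -0.0, -92.3]
contact_force: [0.1, 0.4, -0.9]
gripper_width: 0.0196
```

>>> servo_tool:
  steps:
    - [1.5,0,0,0.5,0]
    - [1.5,0,0,1.0,0]
    - [1.5,0,0,1.0,0]
    - [1.5,0,0,0.5,0]
    - [1.5,0,0,0,0]

```text
time_s: 30.08
tcp_pos: [0.6025, -0.1347, 0.2471]
eef_rot: [180.0, -0.0, -92.2]
contact_force: [-0.4, -0.5, 0.5]
gripper_width: 0.02
```

Run:
```python
from h import *
s=r.get_state();print(s["tcp_pos"],s["eef_rot"][2],s["qd"].round(1))
plan([.6037,-.1516,.203],-92.3,1,1.5)
```

```text
[ 0.60247645 -0.13469391  0.24705186] -92.18526491628766 [-0.1 -0.5  0.9  0.3 -0.3  0. ]
max mm/row 47.2004150405825
[[1.5, 1.68, -0.19, 4.41, 0.11]]
```

>>> servo_tool:
  steps:
    - [1.5,0.8,-0.1,0.4,0.1]
    - [1.5,0.8,0,1.0,0]
    - [1.5,0.1,0,1.0,0]
    - [1.5,0,0,1.0,0]
    - [1.5,0,0,0.7,0]
    - [1.5,0,0,0.3,0]
    - [1.5,0,0,0,0]

```text
time_s: 30.95
tcp_pos: [0.6031, -0.1519, 0.2035]
eef_rot: [-180.0, 0.0, -92.3]
contact_force: [0.0, 1.3, -1.2]
gripper_width: 0.0199
```

Run:
```python
from h import *
s=r.get_state();print(s["tcp_pos"],s["eef_rot"],s["contact_force"])
for n in("side","top"): 
    im=r.capture(n)[:,:,::-1]; y0,x0=(200,260) if n=="side" else (220,320)
    cv2.imwrite(f"pics/{n}15.png",cv2.resize(im[y0:y0+95,x0:x0+120],None,fx=6.2,fy=6.2,interpolation=cv2.INTER_CUBIC))
```

```text
[ 0.60308442 -0.15186279  0.20350599] [-1.79996429e+02  1.05625611e-02 -9.23106704e+01] [ 0.00317683  1.31286569 -1.21241823]
```

View pics/side15.png

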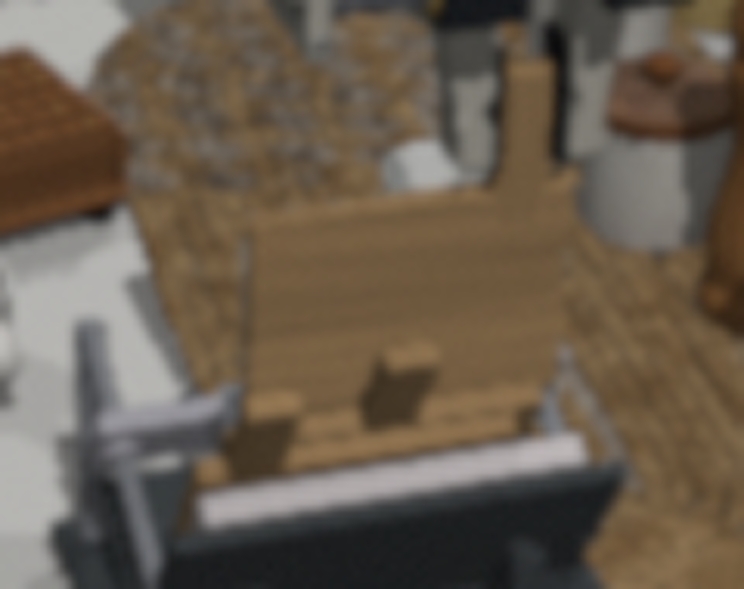

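View pics/top15.png

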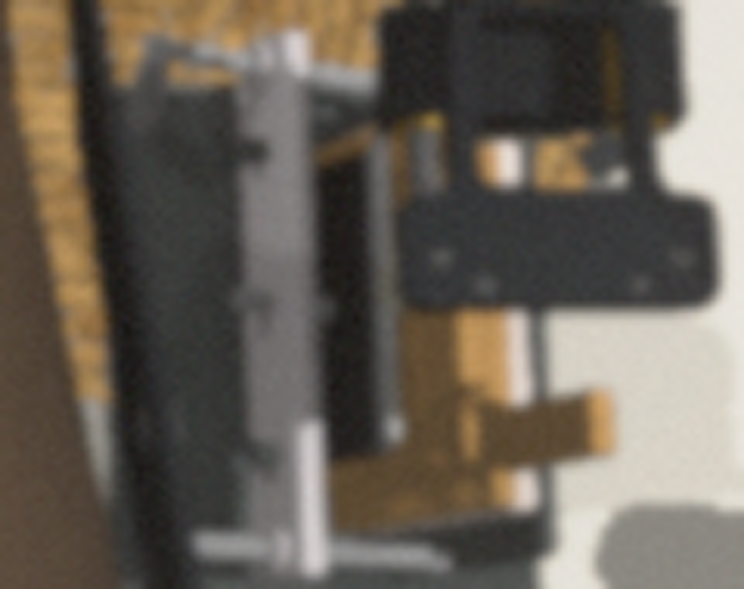

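>>> servo_tool:
  steps:
    - [1.5,0,0,0.4,0]
    - [1.5,0.6,0,0,0]
    - [1.5,0.8,0,0.05,0]
    - [1.5,0.8,0,0.05,0]
    - [1.5,0.9,0,0.1,0]
    - [1.5,0.9,0,0.25,0]
    - [1.5,0.9,0,0.3,0]
    - [1.5,0.8,0,0.4,0]

```text
time_s: 32.05
tcp_pos: [0.6006, -0.2098, 0.1878]
eef_rot: [180.0, -0.0, -92.3]
contact_force: [-0.2, 1.6, 1.0]
gripper_width: 0.0196
```

Run:
```python
from h import *
s=r.get_state();print(s["tcp_pos"],s["eef_rot"],s["contact_force"],np.round(back(s["tcp_pos"]+PZ),1))
for n in("side","top"): 
    im=r.capture(n)[:,:,::-1]; y0,x0=(200,260) if n=="side" else (220,320)
    cv2.imwrite(f"pics/{n}16.png",cv2.resize(im[y0:y0+95,x0:x0+120],None,fx=6.2,fy=6.2,interpolation=cv2.INTER_CUBIC))
```

```text
[ 0.60057936 -0.20981681  0.18784308] [ 1.79989407e+02 -8.88570676e-03 -9.23309966e+01] [-0.22228469  1.56634671  1.01658535] [ 50.2  23.3 188.8]
```

View pics/side16.png

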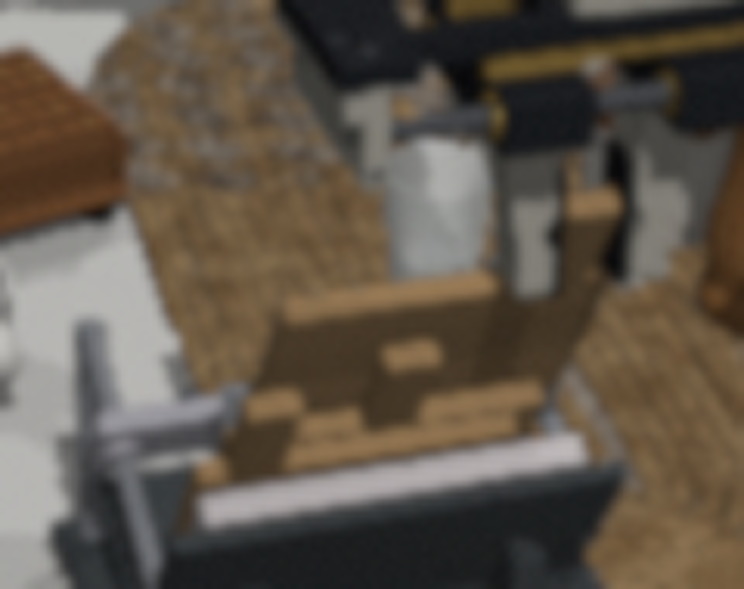

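View pics/top16.png

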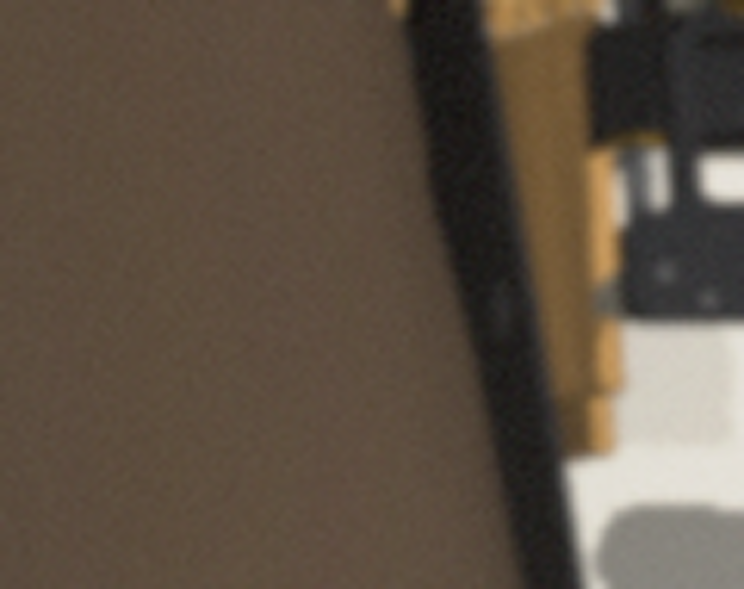

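Slat 3 lies behind tab 2 and is about 2 mm over-leaned. I'll relax that while sliding down.

>>> servo_tool:
  steps:
    - [1.5,-0.5,0,0.6,0]
    - [1.5,-0.5,0,0.75,0]
    - [1.5,-0.5,0,0.8,0]
    - [1.5,-0.45,0,0.8,0]
    - [1.5,-0.45,0,0.8,0]
  squeeze: 20

```text
time_s: 32.78
tcp_pos: [0.6015, -0.1845, 0.1497]
eef_rot: [180.0, 0.0, -92.3]
contact_force: [-0.2, -2.1, -0.2]
gripper_width: 0.0193
```

Run:
```python
from h import *
s=r.get_state();print(s["tcp_pos"],s["contact_force"],np.round(back(s["tcp_pos"]+PZ),1))
for n in("side",): 
    im=r.capture(n)[:,:,::-1]; y0,x0=(205,260) if n=="side" else (220,320)
    cv2.imwrite(f"pics/{n}17.png",cv2.resize(im[y0:y0+95,x0:x0+120],None,fx=6.2,fy=6.2,interpolation=cv2.INTER_CUBIC))
```

```text
[ 0.60147642 -0.18451666  0.14971192] [-0.20392126 -2.10693463 -0.15335855] [ 50.1  26.2 143.1]
```

View pics/side17.png

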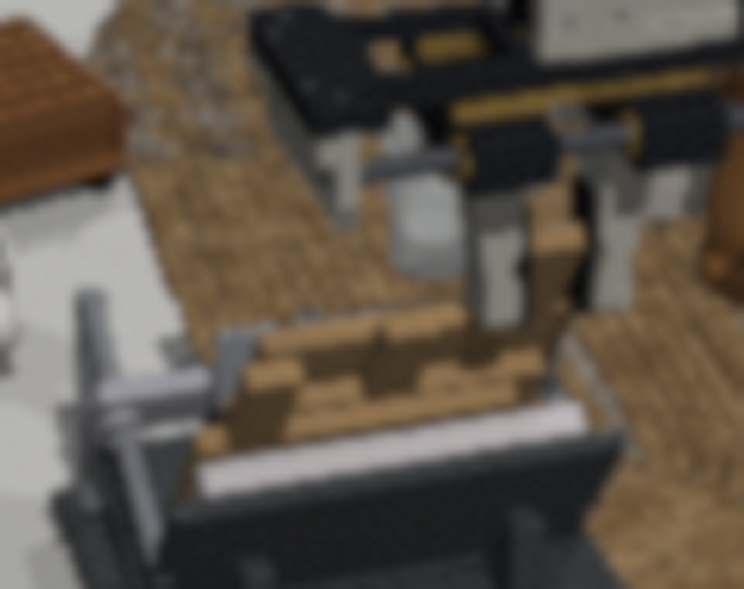

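>>> servo_tool:
  steps:
    - [1.5,-0.25,0,0.4,0]
    - [1.5,-0.25,0,0.4,0]
    - [1.5,-0.25,0,0.4,0]
    - [1.5,-0.25,0,0.4,0]
    - [1.5,-0.2,0,0.35,0]
    - [1.5,0,0,0,0]

```text
time_s: 33.58
tcp_pos: [0.602, -0.1728, 0.1305]
eef_rot: [180.0, 0.0, -92.3]
contact_force: [-0.0, -2.1, -2.9]
gripper_width: 0.02
```

Run:
```python
from h import *
s=r.get_state();print(s["tcp_pos"],s["contact_force"],s["gripper_width"],np.round(back(s["tcp_pos"]+PZ),1))
```

```text
[ 0.60196887 -0.17275349  0.13052866] [-0.03825953 -2.10207794 -2.89510853] 0.01998541031290566 [ 50.1  26.8 120.6]
```

>>> servo_tool:
  steps:
    - [1.5,-0.1,0,0.2,0]
    - [1.5,-0.1,0,0.2,0]
    - [1.5,-0.05,0,0.15,0]
    - [1.5,0,0,0,0]

```text
time_s: 34.08
tcp_pos: [0.6028, -0.1715, 0.1275]
eef_rot: [-179.9, -0.1, -92.3]
contact_force: [-2.6, -5.9, 8.9]
gripper_width: 0.0196
```

Run:
```python
from h import *
s=r.get_state();print(s["tcp_pos"],s["contact_force"],s["gripper_width"],np.round(back(s["tcp_pos"]+PZ),1))
for n in("side",): 
    im=r.capture(n)[:,:,::-1]; y0,x0=(215,260) if n=="side" else (220,320)
    cv2.imwrite(f"pics/{n}18.png",cv2.resize(im[y0:y0+95,x0:x0+120],None,fx=6.2,fy=6.2,interpolation=cv2.INTER_CUBIC))
```

```text
[ 0.60282517 -0.17153867  0.12745442] [-2.62641424 -5.89144956  8.91959199] 0.019638873370253235 [ 50.9  26.4 117.3]
```

View pics/side18.png

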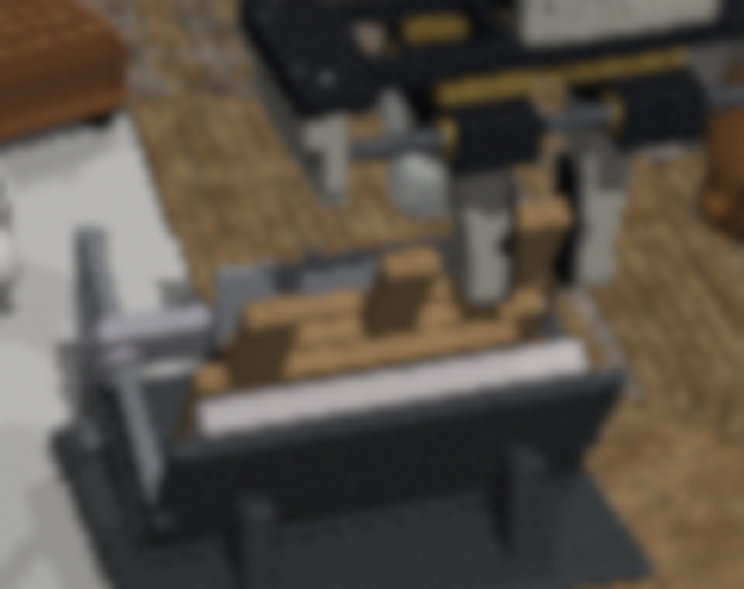

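>>> servo_tool:
  steps:
    - [1.5,-0.05,0,0.1,0]
    - [1.5,-0.05,0,0.1,0]
    - [1.5,0,0,0,0]
  squeeze: 25

```text
time_s: 34.5
tcp_pos: [0.603, -0.1716, 0.1272]
eef_rot: [-179.8, -0.2, -92.3]
contact_force: [-6.4, -8.0, 18.7]
gripper_width: 0.0199
```

Run:
```python
from h import *
s=r.get_state();print(s["tcp_pos"],s["contact_force"],s["gripper_width"],np.round(back(s["tcp_pos"]+PZ),1))
```

```text
[ 0.60299666 -0.17163173  0.12718705] [-6.43106692 -8.03757105 18.69692462] 0.019906959007571758 [ 51.1  26.1 117.1]
```

It stopped hard at 117 mm, the same as slat 1. Releasing and retreating.

>>> servo_tool:
  steps:
    - [2.6,0,0,0,0]
    - [2.6,0,0,0,0]
    - [2.6,0,0,-0.5,0]
    - [2.6,0,0,-2,0]
    - [2.6,0,0,-3,0]
    - [2.6,0,0,-3,0]
    - [6,-3,0,-2,0]
    - [8.76,-5,0,0,0]

```text
time_s: 35.5
tcp_pos: [0.6066, -0.0895, 0.2307]
eef_rot: [-179.8, 0.0, -92.4]
contact_force: [0.3, 0.5, -0.2]
gripper_width: 0.0409
```

>>> servo_tool:
  steps:
    - [8.76,-5,0,0,0]
    - [8.76,-5,0,0,0]
    - [8.76,-5,0,0,0]
    - [8.76,-3,0,0,0]
    - [8.76,0,0,0,0]

```text
time_s: 36.12
tcp_pos: [0.6128, 0.0926, 0.2284]
eef_rot: [180.0, 0.0, -92.1]
contact_force: [0.2, -1.1, 0.3]
gripper_width: 0.086
```

Run:
```python
from h import *
s=r.get_state();print(s["tcp_pos"],s["gripper_width"],s["contact_force"])
for n in("side","top"): 
    im=r.capture(n)[:,:,::-1]; cv2.imwrite(f"pics/{n}19f.png",im);y0,x0=(225,255) if n=="side" else (220,320)
    cv2.imwrite(f"pics/{n}19.png",cv2.resize(im[y0:y0+95,x0:x0+120],None,fx=6.2,fy=6.2,interpolation=cv2.INTER_CUBIC))
c=cv2.imread("pics/top14f.png",0);d=cv2.imread("pics/top19f.png",0)
print(c[245:285,370:390].mean(0).round());print(d[245:285,370:390].mean(0).round())
print(c[264:272,345:366].mean(0).round());print(d[264:272,345:366].mean(0).round())
```

```text
[0.61280972 0.09261505 0.22836385] 0.0859636193504228 [ 0.18341122 -1.13522839  0.29329635]
[116.  76.  42.  30.  27.  26.  27.  28.  32.  44.  65.  87. 100.  91.
  72.  61.  60.  62.  66.  70.]
[59. 42. 30. 26. 27. 34. 50. 73. 92. 94. 79. 62. 56. 57. 60. 65. 68. 69.
 75. 89.]
[44. 44. 42. 43. 42. 42. 45. 42. 42. 41. 42. 43. 48. 60. 75. 87. 90. 87.
 84. 83. 86.]
[47. 46. 44. 45. 47. 44. 44. 44. 48. 53. 63. 70. 75. 78. 84. 89. 88. 84.
 81. 79. 82.]
```

View pics/side19.png

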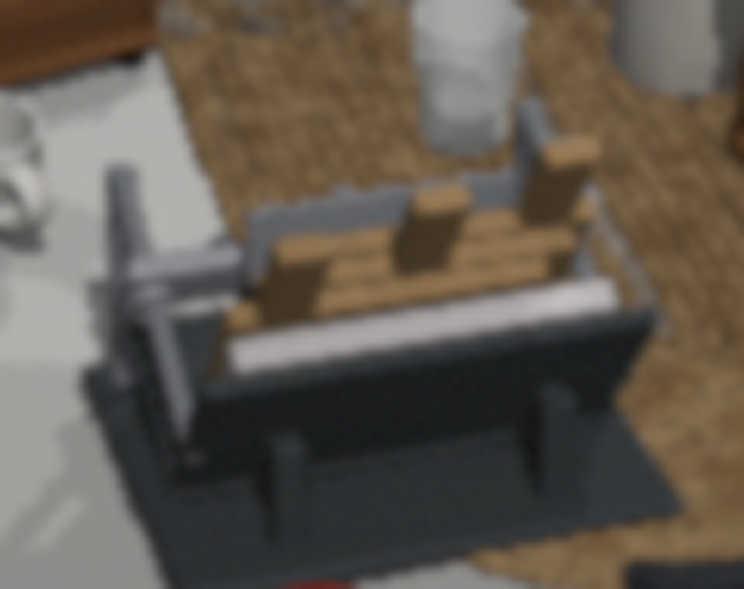

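View pics/top19.png

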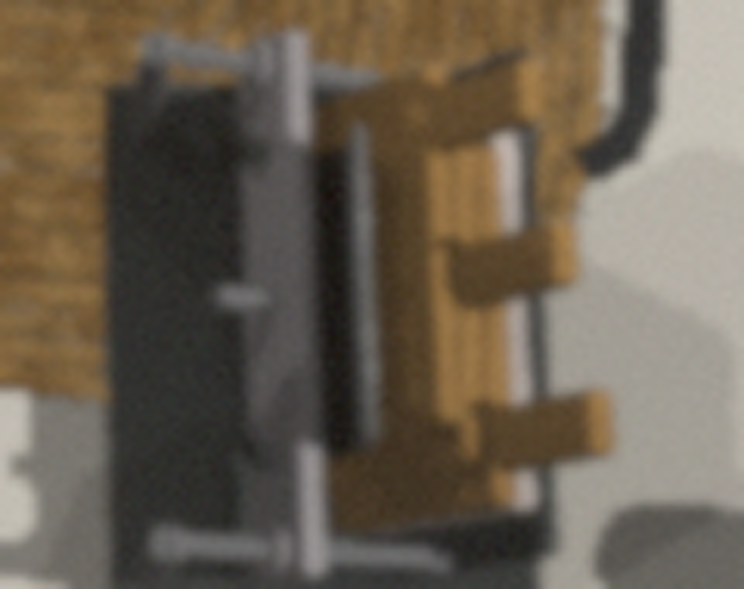

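View pics/side19f.png

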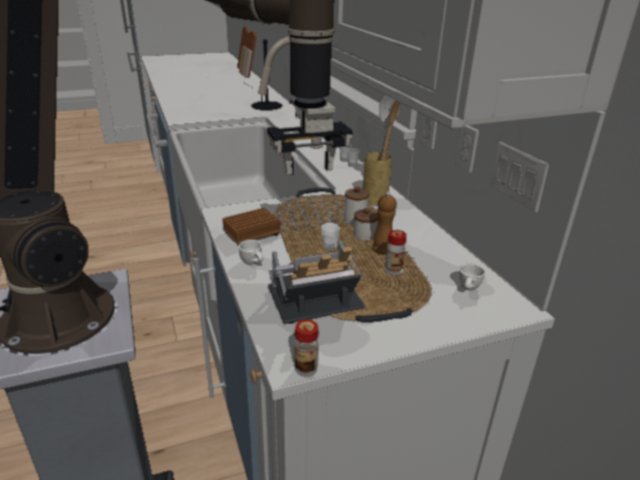

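The pad edge moved about 3.5 px and the pin now sticks out at (240,297) in the crop. Checking depth and angle of all three tabs.

Run:
```python
from h import *
S=lambda u,v:(255+u/6.2,225+v/6.2)
T=lambda u,v:(320+u/6.2,220+v/6.2)
for n,s,t in (("1",(302,245),(600,422)),("2",(443,196),(567,250)),("3",(572,150),(526,88))):
    p,e=tri(S(*s),T(*t)); print(n,np.round(back(p),1),e)
for x,y in((-49.5,6),(1.5,16),(51,26)): print(proj("side",cr(x,y,130)),proj("top",cr(x,y,130)))
for v in((302,245),(443,196),(572,150)):print(S(*v))
for v in((600,422),(567,250),(526,88)):print(T(*v))
```

```text
1 [-49.7   6.8 131.5] 9.011359419909268e-05
2 [  1.9  16.3 131.9] 2.1719657584570563e-05
3 [ 51.9  27.2 129.8] 0.00012902216262835955
[303.81149065 265.1621002 ] [416.52723426 288.11377292]
[326.12906465 257.23464997] [410.90608755 260.76265976]
[347.02054142 249.68015735] [405.42630577 234.66241653]
(303.7096774193548, 264.51612903225805)
(326.4516129032258, 256.61290322580646)
(347.258064516129, 249.19354838709677)
(416.7741935483871, 288.06451612903226)
(411.4516129032258, 260.3225806451613)
(404.8387096774194, 234.19354838709677)
```

All three are seated (tab tops z ≈ 130–132 mm), and the robot is clear of everything. Handing in.

Run:
```python
from plant import r
print(r.close_job()); print(r.get_state()["time_s"])
```

```text
the job is handed in; nothing more can be done
None
the job is handed in; nothing more can be done
```

I put all three slats into the rack one at a time, and the pack now presses the sprung pad back. The job was handed in at about 36 s; no verdict is reported.

**Method:** I gripped each tab lightly across its 20 mm width, not across the 10 mm as suggested, because the tool can't tilt. This let the slat pivot to 30° over the board's edge, or over the shoulder of the slat before it. I then slid it down the lean to a hard stop.

**Third slat:** after two slats the pad's edge and pin had not moved in the pictures, so I added the third. None is left in the stand.

**Last checks:**

| Check | Result |
|---|---|
| Tab tops above the slot floor (130 mm expected) | 131.5, 131.9 and 129.8 mm |
| Tab tops out from the board (5, 15, 25 mm expected) | 6.8, 16.3 and 27.2 mm |
| Pad | moved back about 3.5 px (roughly 7 mm), with its pin out |
| Robot | clear of the rack, no contact |
| Mug, jar and glass | look undisturbed in the last side picture; I did not measure them |

The 1–2 mm offsets from the nominal positions are within the camera calibration. I judged the lean by eye and by tab position, not by a measured angle. While I was pushing the slats down, the arm's own readings put the grip point 2–4 mm above the nominal 113 mm. The pictures do not support that difference.

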